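# Dress the bakery's indexing sample turntable

## Robot

A 6-joint arm with a two-finger parallel gripper is mounted at the origin on the work surface. World frame = base frame: x ahead of the robot, y to its left, z up, the work surface at z = 0. Lengths are in mm, angles in rad, forces in N, time in s.
With the tool pointing down it reaches from about 375 to 925 mm from the base axis. Payload 5.7 kg.
Tool frame: the origin (TCP) lies midway between the tips of the shut fingers; the grasp point (between the pads) lies 19 mm behind it; z points along the fingers, y is the direction in which the jaws open and shut (so a half turn about z gives the same grasp; the last joint's range is limited). The gripper opens to 85 mm and grips with 20 to 120 N. Pads are 22 mm wide; open, the fingers measure 114 mm over their backs; the gripper's body (76 mm by 85 mm) begins 54 mm behind the grasp point. The pads swing forward as they close: fully open they stand 13 mm farther back than shut.
Start: joints at [-0.115, 0.359, 1.51, -0, 1.272, -0.115], TCP at [599.969, -0.004, 231.267] pointing down, gripper open.
Joint ranges: [-2.97, 2.97], [-1.01, 2.36], [0.21, 2.38], [-0.96, 4.11], [0.2, 2.71], [-2.98, 2.98]. Speed limits (rad/s): [2.39, 2.39, 3.14, 3.14, 3.14, 3.14].

## Interface

Orientations are given as a 3x3 rotation matrix whose columns are the frame's x, y, z axes.
In Python, from bench import robot, optics gives the robot as it stands.
- The arm moves only by the tool apply_moves, never from a script. Its argument "series" is a list of rows, each a list of 2 entries, a list of its own where there are three numbers: the shift along the tool's x, y, z in m, then the turn, a rotation vector about the tool's x, y, z in rad. In form: [[[x, y, z], [ax, ay, az]], ...]. A call has 1 to 12 rows; each row is the pose to reach, as a shift and turn from the pose commanded when the call began, along the tool's axes at that moment; what a row does not reach only later rows make up. A row lasts 1/10 s, in which the tool goes at most 50 mm and 8.59 degrees, less where a joint would pass 70% of its speed; a pose out of reach is approached as far as the arm can. A call with a gripper value outside its range is refused whole. "gripper" is the finger opening in m, from 0 to 0.0854, set as the call begins (left out, the last holds). The fingers move at their own pace and stop on an object; "newtons" is the grip in N (left out, the last holds). Time passes only in rows, so rows that repeat a pose let the fingers close. It gives the time, the measured TCP pose, the force and the opening at its end, in the units of the state.
- robot.read_state(): the state, without advancing time (a new reading comes with each control period).
- optics.camera(name): name is "scene" or "side" or "wrist"; returns a dict with "image" (420x560x3 uint8, red, green, blue), "K" (3x3 intrinsics, pixels), "k1" (the pictures are not rectified: a ray, as slopes to the right and down, at radius r is drawn at 1 + k1 r^2 times it, then the intrinsics apply), "extrinsics" (4x4, takes a point from camera to world coordinates); the wrist camera has in their place "mount" (4x4, takes a point from camera to tool coordinates, whose origin is the TCP and whose axes are the flange's). Camera axes: x right, y up, looking along -z (the intrinsics and any distortion apply to the point x, -y, -z); pixel columns grow to the right and rows downward; lengths in mm; the calibration is good to about 2 mm. A picture is of the moment at which its call begins: read the wrist's pose just before it. There is no depth.
- robot.job_done(): hands the job in, once; it reports no verdict.
Trained networks look in the newest picture that a camera, given by its name, has taken for a name from the list of things; names that differ only in an ending like _2 or _b are one class to them, and where a whole thing is asked for, a point or a joint stands for the part that bears it (a point fixed in the world has none). Each returns a list of dicts, best first, with "score" (0 to 1); they miss things now and then, are a little off and sometimes report something else, mostly with a low value. They report only what shows in the picture. A call takes as long as a camera call.
- optics.spot_in(camera, label): "rect" ([left, top, right, bottom] in pixels, round what is visible of it).
- optics.landmark_of(camera, label): "uv" ([column, row] in pixels: a listed point, or the origin of a listed thing).
The state is a dict: "time": time; "joints": joint angles; "qvel": joint speeds; "tau": joint torques, N m; "eef_pos": TCP position; "orientation": TCP orientation; "wrist_force": force on the tool from outside, world axes, zero at the start; "wrist_torque": the same for the moment, N m; "width": finger opening in mm.
Only numpy, scipy, OpenCV 4.12 (cv2) and the standard library are available. Lean on these libraries where they do the work, as an engineer would, in place of code of your own. Each camera call takes 0.05 s, during which the arm holds its last target. There are 200 camera calls.

## Task

Set out the sample stand: lay every roll from the sheet pan flat in the tray on the turntable; then draw the turntable's spring pin, turn it anticlockwise to the next hole and let the pin drop fully in; only then tip all the nuts from the cup into the bowl on the turntable, and stand the empty cup upright again in the middle of its cork mat. After that index the turntable one more hole in the same way (half a turn in all, pin fully dropped, rolls towards the shop), and spin the two-sided sign half a turn, square in its place, so that its loaf face looks to the shop. Leave the jar, the bottle and the brush where they are.

Things in the scene. Friction and masses are not known exactly. Their poses are not given: they have to be found in the camera images.
- stand: fixed grey base of the indexing turntable: round flange, 356 mm across, top 18 mm above the bench, with four index holes (17 mm wide, 90 deg apart, 150 mm from the axis). Origin on the turntable's axis at bench height, z up, x roughly away from the robot (it may be yawed 0.3 rad)
- wheel (a joint): angle of the turntable (wooden disc 260 mm across, top 28.5 mm above the bench, carrying tray, bowl and pin) about the vertical axis of stand; 0 at the start with the pin in a hole, grows anticlockwise seen from above; the holes are at 0, 1.571, 3.142 and 4.712 rad; it stops just behind 0, so it can only go anticlockwise. About 1 N at the knob moves it, it stays where it is left; with the pin in a hole it is locked but for 0.02 rad of play
- pin (a joint): lift of the spring index pin, which rides on the turntable: 0 = dropped fully into a hole, m upwards, at most 0.020. A spring pulls it down with 6 N when dropped, 9 N when fully drawn; from 0.012 up it is clear of the flange and the turntable turns while the knob is held. Let go between holes it rests on the flange at about 0.012 and slides there until it finds a hole
- pin_knob (a point): middle of the black plain round knob on top of the index pin (36 mm diameter, 30 mm tall, 150 mm from the turntable's axis). At pin 0 this point is 71.5 mm above the bench. In the frame of stand it lies at the angle -0.960 rad + joint wheel. Grip it from above to draw the pin, and carry it round in an arc
- tray_in (a point): centre of the floor of the aluminium tray fixed on the turntable, 31.5 mm above the bench; inside 129 mm (its x, radial) by 144 mm (its y), lip 8 mm above the floor. Axes turn with the turntable; at wheel 0 they are those of stand, where it lies at (-82.5, 0) mm. Room for four rolls, two by two, their length along y
- bowl_in (a point): centre of the inner floor of the white bowl fixed on the turntable, 33.5 mm above the bench; rim 110 mm across outside, 45 mm above this point (78.5 mm above the bench). At wheel 0 it lies at (55, 75) mm in the frame of stand
- pan: fixed aluminium sheet pan 250 (x) by 210 (y) mm, rim 10 mm high, floor 3 mm thick, on which the rolls lie at the start; origin at the centre of its underside
- mat: round cork mat, 90 mm diameter, 4 mm thick, fixed; origin at the centre of its underside
- cup: straight steel cup without handle, 62 mm outside diameter, 80 mm tall, wall 3 mm, floor 4 mm; origin at the centre of its underside, z up through the mouth
- sign (a joint): angle of the two-sided sign about its vertical post, 0 within 0.1 at the start (blank face to the shop, that is away from the robot), grows anticlockwise seen from above, stops at -0.3 and 3.45; 3.142 shows the loaf face to the shop. It stays where it is left; 0.03 N m turns it
- sign_top (a point): middle of the sign panel's top edge, on the turning axis, 168 mm above the bench. The panel is 120 mm wide, 90 mm tall and 10 mm thick; this point's x axis is normal to the panel and points out of the blank face (the raised loaf picture is on the other), y runs along the panel
- jar: bystander: amber jar, 72 mm diameter, 110 mm tall
- oil: bystander: green bottle, 60 mm diameter, 150 mm tall
- brush: bystander: pastry brush lying on the bench
- roll0: bread roll, a rounded brown block 62 (x) by 38 (y) by 38 (z) mm with three cuts on top; origin at the centre of its underside; two to four of the four are there
- roll1: bread roll, a rounded brown block 62 (x) by 38 (y) by 38 (z) mm with three cuts on top; origin at the centre of its underside; two to four of the four are there
- roll2: bread roll, a rounded brown block 62 (x) by 38 (y) by 38 (z) mm with three cuts on top; origin at the centre of its underside; two to four of the four are there
- roll3: bread roll, a rounded brown block 62 (x) by 38 (y) by 38 (z) mm with three cuts on top; origin at the centre of its underside; two to four of the four are there
- nut0: whole round nut, 23 mm diameter, 10 g, in the cup at the start; origin at its centre
- nut1: whole round nut, 23 mm diameter, 10 g, in the cup at the start; origin at its centre
- nut2: whole round nut, 23 mm diameter, 10 g, in the cup at the start; origin at its centre
- nut3: whole round nut, 23 mm diameter, 10 g, in the cup at the start; origin at its centre
- nut4: whole round nut, 23 mm diameter, 10 g, in the cup at the start; origin at its centre
- nut5: whole round nut, 23 mm diameter, 10 g, in the cup at the start; origin at its centre

How it is judged:
By the outcome, as a careful person would: the job done as asked, in the order asked, and still so for the second after the job is handed in, with the robot touching nothing.
Of roll0, roll1, roll2, roll3 only 2 to 4 are there at a start; the rules pass over those that are not, and their reading is None.
At some moment in a run one of roll0, roll1, roll2, roll3 may be knocked a few centimetres aside while the robot is not near it.
It also fails if it takes over 210 s, if anything falls off the work surface, if the arm or the gripper's body presses on something with over 40 N, if the wrist force passes 120 N, or if a joint passes its speed limit or range.

## Working session

There is one attempt and no reset: what is moved stays moved. The work goes in short steps, Python scripts to look and compute and a tool call to move; the robot and the scene stay as the last step left them, time stands still between calls to the robot, and variables do not carry over. Pictures are saved under pics/ and viewed, about 12 in all and at most 16, crops included, and the job is handed in when it is done.

Besides the shell and the picture viewer there is one more tool, called after "Request:" as name(argument=value, ...) on one line, values as JSON. apply_moves: Moves the arm, as the interface text tells. Its arguments: {"type":"object","properties":{"series":{"type":"array","items":{"type":"array"}},"gripper":{"type":"number"},"newtons":{"type":"number"}},"required":["series"]}

```bash
mkdir -p pics; ls; cat > h.py <<'E'
import numpy as np, cv2
from bench import robot, optics
def cam(name):
    s=robot.read_state(); c=optics.camera(name)
    if name=='wrist':
        T=np.eye(4);T[:3,:3]=np.array(s['orientation']);T[:3,3]=s['eef_pos'];c['X']=T@np.array(c['mount'])
    else: c['X']=np.array(c['extrinsics'])
    return c
def save(c,f): cv2.imwrite('pics/'+f,c['image'][:,:,::-1])
def ray(c,uv):
    K=np.array(c['K']);d=np.array([c['k1'],0,0,0,0],float)
    x,y=cv2.undistortPoints(np.array([[uv]],float),K,d)[0,0]
    return c['X'][:3,3],c['X'][:3,:3]@np.array([x,-y,-1])
def at(c,uv,z):
    o,d=ray(c,uv);return o+d*(z-o[2])/d[2]
def proj(c,p):
    q=np.linalg.inv(c['X'])@np.append(p,1);K=np.array(c['K'])
    return cv2.projectPoints(np.array([[q[0],-q[1],-q[2]]],float),np.zeros(3),np.zeros(3),K,np.array([c['k1'],0,0,0,0],float))[0][0,0]
Z=dict(pin_knob=71.5,tray_in=31.5,bowl_in=33.5,sign_top=168,mat=0,cup=4,pan=0,stand=0,jar=0,oil=0,brush=0,roll0=3)
E
cat > a.py <<'E'
from h import *
np.set_printoptions(precision=1,suppress=True)
for n in ['scene','side']:
    c=cam(n);save(c,n+'0.png');print(n,c['X'][:3,3])
    for l,z in Z.items():
        for r in optics.landmark_of(n,l)[:5]:
            print(l,round(r['score'],2),np.array(r['uv']),at(c,r['uv'],z))
E
python3 a.py; python3 -c "
from bench import robot;print(robot.read_state())"
```

```text
pics
scene [1273.9 -706.4 1141.6]
pin_knob 0.66 [251.6 213.1] [496.8 -23.   71.5]
pin_knob 0.47 [251.9 262.1] [ 627.8 -140.4   71.5]
pin_knob 0.39 [336.7 173.8] [549.  278.2  71.5]
tray_in 0.74 [257.3 213. ] [478.7  15.   31.5]
tray_in 0.33 [338.1 174.1] [525.8 317.2  31.5]
bowl_in 0.66 [303.3 230.5] [619.1  62.5  33.5]
bowl_in 0.53 [150.4 276.5] [ 460.2 -347.4   33.5]
bowl_in 0.49 [269.8 236.1] [570.  -21.4  33.5]
sign_top 0.62 [185.3 263.6] [ 583.3 -308.9  168. ]
sign_top 0.22 [252.2 261.2] [ 684.5 -189.1  168. ]
mat 0.73 [147.3 278.8] [ 436.3 -347.1    0. ]
cup 0.76 [144.3 277.6] [ 430.5 -352.     4. ]
pan 0.89 [338.9 172.5] [501.2 354.    0. ]
stand 0.78 [271.1 238.7] [558.5  -4.8   0. ]
jar 0.63 [377.8 236.9] [764.2 226.5   0. ]
oil 0.84 [257.  327.1] [ 747.1 -232.8    0. ]
oil 0.51 [270.8 236.6] [552.    0.1   0. ]
brush 0.59 [139.1 338.1] [ 573.5 -467.     0. ]
roll0 0.65 [357.2 176.1] [555. 382.   3.]
roll0 0.63 [343.  188.4] [561.9 304.1   3. ]
roll0 0.34 [378.1 234.7] [760.8 231.4   3. ]
side [  67.1 -588.4 1081.2]
pin_knob 0.48 [311.4 231.9] [ 630.  -142.3   71.5]
tray_in 
[... 712 characters left out ...]
94816e-05,
        1.27253608e+00, -1.15081656e-01]), 'qvel': array([-0.00033855,  0.00048578,  0.00030915, -0.00183148,  0.0006711 ,
        0.00064355]), 'tau': array([ 1.73355329e-03, -5.27607179e+01, -2.79046118e+01, -4.77615085e-04,
        1.82484520e-03, -5.90618839e-06]), 'eef_pos': array([5.99973404e+02, 6.71333973e-03, 2.31287205e+02]), 'orientation': array([[-1.05295611e-05,  9.99999995e-01, -9.94048118e-05],
       [ 1.00000000e+00,  1.05296273e-05,  6.65315506e-07],
       [ 6.66362198e-07, -9.94048048e-05, -9.99999995e-01]]), 'wrist_force': array([-1.15039025,  0.28896912,  0.17244319]), 'wrist_torque': array([-0.00277598,  0.00520036, -0.02546913]), 'width': 85.33218691799325}
```

View pics/scene0.png

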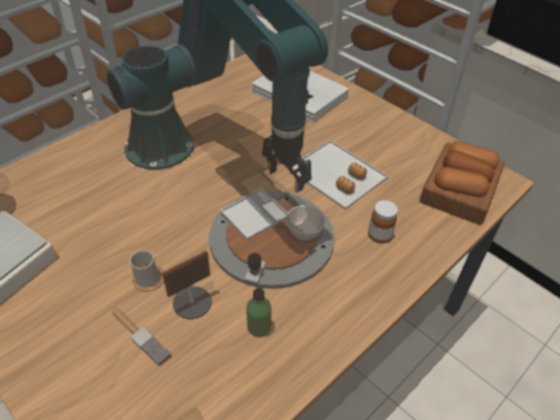

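View pics/side0.png

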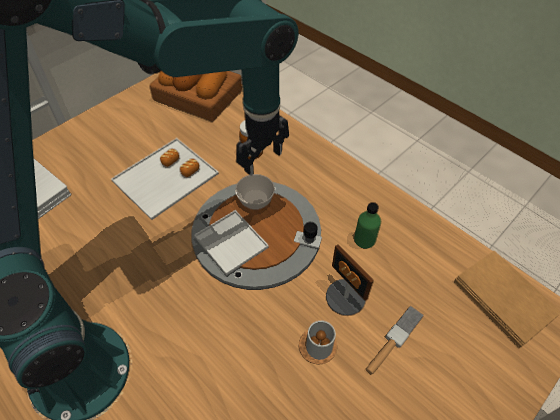

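```bash
cat > w.py <<'E'
from h import *
import sys
np.set_printoptions(precision=1,suppress=True)
c=cam('wrist');save(c,sys.argv[1]);print(c['X'][:3,3],c['X'][:3,2])
for l in sys.argv[2:]:
    for r in optics.landmark_of('wrist',l)[:5]:
        if r['score']>.3: print(l,round(r['score'],2),np.array(r['uv']),at(c,r['uv'],Z[l]))
    if l[:4]=='roll':
        for r in optics.spot_in('wrist',l): print(np.array(r['rect']),round(r['score'],2))
E
python3 w.py w0.png pin_knob tray_in bowl_in stand
```

```text
[600.2  69.4 373.7] [0.  0.3 1. ]
pin_knob 0.59 [316.7 336.2] [ 632.4 -139.8   71.5]
tray_in 0.58 [156.5 180.6] [479.8   2.7  31.5]
bowl_in 0.72 [310.1 113. ] [624.5  65.   33.5]
stand 0.8 [241.  180.2] [556.5  -2.9   0. ]
```

Request:
apply_moves(series=[[[0.34, -0.04, 0], [0, 0, 0]], [[0.34, -0.04, 0], [0, 0, 0]], [[0.34, -0.04, 0], [0, 0, 0]], [[0.34, -0.04, 0], [0, 0, 0]], [[0.34, -0.04, 0], [0, 0, 0]], [[0.34, -0.04, 0], [0, 0, 0]], [[0.34, -0.04, 0], [0, 0, 0]], [[0.34, -0.04, 0], [0, 0, 0]], [[0.34, -0.04, 0], [0, 0, 0]], [[0.34, -0.04, 0], [0, 0, 0]]])

```text
time: 2.55
eef_pos: [560.0, 339.0, 231.1]
orientation: [[0.0, 1.0, -0.0], [1.0, -0.0, -0.001], [-0.001, -0.0, -1.0]]
wrist_force: [-0.4, -0.9, -1.0]
width: 85.3
```

```bash
python3 w.py w1.png roll0 pan
```

```text
[560.3 408.5 373.5] [0.  0.3 1. ]
roll0 0.95 [274.9 135.6] [552.  381.6   3. ]
roll0 0.74 [290.7 212.4] [568.3 302.    3. ]
[260.8 196.2 324.1 234.9] 0.93
pan 0.9 [227.4 174.8] [502.6 341.6   0. ]
```

View pics/w1.png

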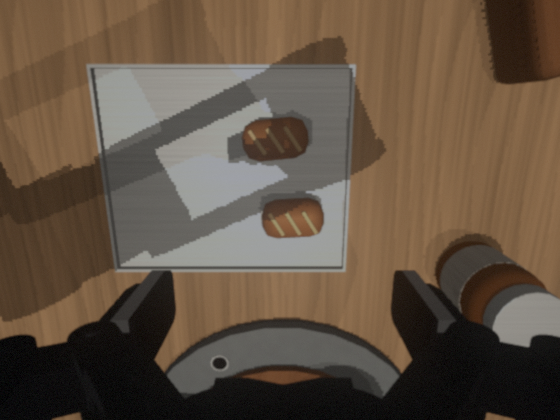

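```bash
cat > seg.py <<'E'
from h import *
np.set_printoptions(precision=2,suppress=True)
def rolls(c,zfun,roi):
    im=cv2.cvtColor(c['image'],cv2.COLOR_RGB2HSV);m=((im[...,1]>110)&(im[...,0]<20)).astype(np.uint8)
    k=np.zeros_like(m);x0,y0,x1,y1=roi;k[y0:y1,x0:x1]=1;m=cv2.morphologyEx(m*k,cv2.MORPH_CLOSE,np.ones((9,9)))
    for q in cv2.findContours(m,cv2.RETR_EXTERNAL,cv2.CHAIN_APPROX_NONE)[0]:
        if cv2.contourArea(q)<400: continue
        w=np.array([at(c,p[0],zfun)[:2] for p in q],np.float32)
        (cx,cy),(a,b),t=cv2.minAreaRect(w)
        print('centre %.1f %.1f size %.1f %.1f'%(cx,cy,a,b),'long dir deg %.1f'%((t if a>b else t+90)),q.reshape(-1,2).min(0),q.reshape(-1,2).max(0))
E
python3 - <<'E'
from seg import *
from scipy.optimize import least_squares
c=cam('wrist')
rolls(c,25,(130,80,340,260))
loc=np.array([[-82.5,0],[55,75],[86.0,-122.9],[0,0]]);W=np.array([[479.2,7.5],[625,63.7],[630.5,-141],[558.5,-3]])
f=lambda p:(loc@np.array([[np.cos(p[2]),np.sin(p[2])],[-np.sin(p[2]),np.cos(p[2])]])+p[:2]-W).ravel()
r=least_squares(f,[560,0,-.16]);print(r.x,r.fun)
E
```

```text
centre 569.4 301.9 size 58.4 36.7 long dir deg 2.8 [263 200] [321 236]
centre 552.7 380.3 size 59.2 35.9 long dir deg 5.2 [243 118] [306 159]
[560.43  -4.35  -0.14] [-0.51 -0.68  0.08 -1.19 -1.5   3.23  1.93 -1.35]
```

Request:
apply_moves(series=[[[-0.037, 0.0095, 0.12], [0, 0, 1.522]], [[-0.037, 0.0095, 0.12], [0, 0, 1.522]], [[-0.037, 0.0095, 0.12], [0, 0, 1.522]], [[-0.037, 0.0095, 0.12], [0, 0, 1.522]], [[-0.037, 0.0095, 0.12], [0, 0, 1.522]], [[-0.037, 0.0095, 0.12], [0, 0, 1.522]], [[-0.037, 0.0095, 0.12], [0, 0, 1.522]], [[-0.037, 0.0095, 0.12], [0, 0, 1.522]], [[-0.037, 0.0095, 0.12], [0, 0, 1.522]], [[-0.037, 0.0095, 0.12], [0, 0, 1.522]], [[-0.037, 0.0095, 0.13], [0, 0, 1.522]], [[-0.037, 0.0095, 0.13], [0, 0, 1.522]]], gripper=0.06, newtons=25)

```text
time: 4.0
eef_pos: [568.7, 302.2, 99.8]
orientation: [[0.999, 0.051, -0.002], [0.051, -0.999, -0.001], [-0.002, 0.001, -1.0]]
wrist_force: [-0.3, -1.4, -0.2]
width: 59.8
```

```bash
python3 - <<'E'
from seg import *
c=cam('wrist');save(c,'w2.png');rolls(c,25,(0,0,560,300));s=robot.read_state();print(s['eef_pos'],s['joints'])
E
```

```text
centre 546.9 125.5 size 45.8 5.8 long dir deg 14.6 [550 235] [559 299]
centre 552.7 379.7 size 63.9 40.3 long dir deg 5.2 [124 192] [192 287]
centre 569.5 302.2 size 62.7 36.9 long dir deg 2.9 [253 172] [313 268]
centre 603.4 320.4 size 176.9 340.4 long dir deg 92.9 [0 0] [559 299]
[568.77 302.31 100.22] [0.38 0.55 1.54 0.   1.05 1.9 ]
```

Request:
apply_moves(series=[[[0, 0, 0.05], [0, 0, 0]], [[0, 0, 0.08], [0, 0, 0]], [[0, 0, 0.093], [0, 0, 0]], [[0, 0, 0.093], [0, 0, 0]], [[0, 0, 0.093], [0, 0, 0]]])

```text
time: 4.55
eef_pos: [570.3, 303.3, 9.1]
orientation: [[0.999, 0.05, 0.001], [0.05, -0.999, 0.0], [0.001, -0.0, -1.0]]
wrist_force: [0.9, 0.3, 0.6]
width: 59.8
```

Request:
apply_moves(series=[[[0, 0, 0], [0, 0, 0]], [[0, 0, 0], [0, 0, 0]], [[0, 0, 0], [0, 0, 0]], [[0, 0, 0], [0, 0, 0]], [[0, 0, -0.02], [0, 0, 0]], [[0, 0, -0.06], [0, 0, 0]], [[0, 0, -0.09], [0, 0, 0]], [[0, 0, -0.11], [0, 0, 0]], [[0, 0, -0.11], [0, 0, 0]]], gripper=0.02)

```text
time: 5.45
eef_pos: [571.8, 304.0, 122.2]
orientation: [[0.999, 0.049, 0.006], [0.049, -0.999, 0.003], [0.007, -0.002, -1.0]]
wrist_force: [-0.3, 0.2, -1.2]
width: 37.4
```

Request:
apply_moves(series=[[[-0.128, 0.253, 0], [0, 0, -1.38]], [[-0.128, 0.253, 0], [0, 0, -1.38]], [[-0.128, 0.253, 0], [0, 0, -1.38]], [[-0.128, 0.253, 0], [0, 0, -1.38]], [[-0.128, 0.253, 0], [0, 0, -1.38]], [[-0.128, 0.253, 0], [0, 0, -1.38]], [[-0.128, 0.253, 0], [0, 0, -1.38]], [[-0.128, 0.253, 0], [0, 0, -1.38]], [[-0.128, 0.253, 0], [0, 0, -1.38]], [[-0.128, 0.253, 0], [0, 0, -1.38]], [[-0.128, 0.253, 0], [0, 0, -1.38]], [[-0.128, 0.253, 0], [0, 0, -1.38]]])

```text
time: 6.65
eef_pos: [453.4, 44.1, 117.7]
orientation: [[0.143, 0.99, -0.001], [0.99, -0.143, 0.0], [-0.0, -0.001, -1.0]]
wrist_force: [-0.1, -0.0, -1.2]
width: 38.0
```

```bash
python3 w.py w3.png tray_in bowl_in stand pin_knob; python3 -c "
from bench import robot;s=robot.read_state();print(s['eef_pos'],s['orientation'],s['width'],s['joints'])"
```

```text
[463.6 112.8 260.1] [0.  0.3 1. ]
tray_in 0.78 [327.8 272.7] [478.2   1.1  31.5]
bowl_in 0.81 [550.8 146.5] [622.1  66.7  33.5]
stand 0.82 [425.6 247.4] [556.2  -3.9   0. ]
stand 0.57 [328.6 268.6] [481.2 -10.9   0. ]
[453.88509159  44.12310971 118.18134902] [[ 1.41974676e-01  9.89870259e-01 -2.48135247e-04]
 [ 9.89870290e-01 -1.41974676e-01  2.00480129e-05]
 [-1.53839894e-05 -2.48468019e-04 -9.99999969e-01]] 37.74784668592281 [-5.47668758e-02  3.03699454e-01  1.94284951e+00  8.24605351e-06
  8.95292547e-01  8.76839836e-02]
```

View pics/w3.png

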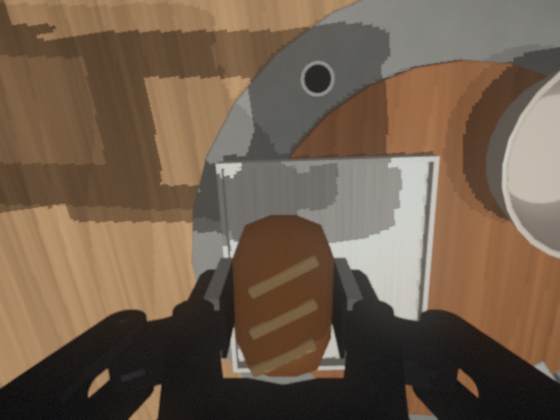

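```bash
python3 - <<'E'
from h import *
c=cam('wrist');np.set_printoptions(precision=1,suppress=True)
for uv in [(218,162),(438,157),(235,370)]: print(at(c,uv,39.5))
h=at(c,(318,78),18);print(h)
E
```

```text
[420.4  87.1  39.5]
[552.4  71.3  39.5]
[404.2 -61.5  39.5]
[488.1 127.5  18. ]
```

Request:
apply_moves(series=[[[-0.002, 0.001, 0.04], [0, 0, -0.02]], [[-0.002, 0.001, 0.065], [0, 0, -0.02]], [[-0.002, 0.001, 0.078], [0, 0, -0.02]], [[-0.002, 0.001, 0.081], [0, 0, -0.02]], [[-0.002, 0.001, 0.081], [0, 0, -0.02]], [[-0.002, 0.001, 0.081], [0, 0, -0.02]]])

```text
time: 7.55
eef_pos: [454.8, 42.0, 37.4]
orientation: [[0.122, 0.993, 0.0], [0.993, -0.122, 0.0], [0.0, 0.0, -1.0]]
wrist_force: [-1.0, -0.4, 0.6]
width: 37.6
```

Request:
apply_moves(series=[[[0, 0, 0], [0, 0, 0]], [[0, 0, 0], [0, 0, 0]], [[0, 0, 0], [0, 0, 0]], [[0, 0, -0.03], [0, 0, 0]], [[0, 0, -0.08], [0, 0, 0]], [[0, 0, -0.12], [0, 0, 0]], [[0, 0, -0.15], [0, 0, 0]], [[0, 0, -0.15], [0, 0, 0]]], gripper=0.06)

```text
time: 8.35
eef_pos: [457.9, 41.8, 191.5]
orientation: [[0.122, 0.993, 0.009], [0.993, -0.122, -0.0], [0.001, 0.009, -1.0]]
wrist_force: [0.4, -0.8, -0.6]
width: 59.9
```

```bash
python3 - <<'E'
from seg import *
c=cam('wrist');save(c,'w4.png')
print([ (r['score'],at(c,r['uv'],31.5)) for r in optics.landmark_of('wrist','roll0')])
s=robot.read_state();print(s['eef_pos'],s['orientation'])
c=cam('side');print('side',[ (r['score'],at(c,r['uv'],3)) for r in optics.landmark_of('side','roll0')])
c=cam('scene');save(c,'s4.png');print('scene',[ (r['score'],at(c,r['uv'],3)) for r in optics.landmark_of('scene','roll0')])
E
```

```text
[(0.64, array([456.44,  37.92,  31.5 ]))]
[455.04  41.92 187.82] [[ 0.12  0.99  0.  ]
 [ 0.99 -0.12 -0.  ]
 [ 0.    0.   -1.  ]]
side [(0.6, array([551.9 , 381.43,   3.  ]))]
scene [(0.84, array([425.16,  56.86,   3.  ])), (0.48, array([542.53, 387.79,   3.  ]))]
```

View pics/w4.png

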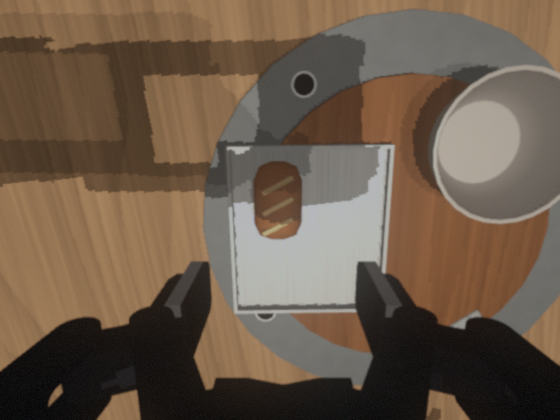

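Request:
apply_moves(series=[[[0.347, 0.0555, 0.03], [0, 0, 1.358]], [[0.347, 0.0555, 0.03], [0, 0, 1.358]], [[0.347, 0.0555, 0.03], [0, 0, 1.358]], [[0.347, 0.0555, 0.03], [0, 0, 1.358]], [[0.347, 0.0555, 0.03], [0, 0, 1.358]], [[0.347, 0.0555, 0.03], [0, 0, 1.358]], [[0.347, 0.0555, 0.03], [0, 0, 1.358]], [[0.347, 0.0555, 0.03], [0, 0, 1.358]], [[0.347, 0.0555, 0.06], [0, 0, 1.358]], [[0.347, 0.0555, 0.078], [0, 0, 1.358]], [[0.347, 0.0555, 0.078], [0, 0, 1.358]], [[0.347, 0.0555, 0.078], [0, 0, 1.358]]])

```text
time: 9.85
eef_pos: [551.3, 379.2, 108.1]
orientation: [[0.996, 0.093, -0.002], [0.093, -0.996, -0.001], [-0.002, 0.001, -1.0]]
wrist_force: [0.3, -0.1, 0.3]
width: 60.2
```

```bash
python3 - <<'E'
from seg import *
c=cam('wrist');save(c,'w5.png');rolls(c,25,(180,100,400,320));s=robot.read_state();print(s['eef_pos'],s['orientation'])
E
```

```text
centre 552.5 380.2 size 62.6 36.8 long dir deg 5.3 [253 169] [310 262]
[552.12 379.52 109.24] [[ 1.    0.09 -0.  ]
 [ 0.09 -1.   -0.  ]
 [-0.    0.   -1.  ]]
```

Request:
apply_moves(series=[[[0, 0, 0.05], [0, 0, 0]], [[0, 0, 0.088], [0, 0, 0]], [[0, 0, 0.1015], [0, 0, 0]], [[0, 0, 0.1015], [0, 0, 0]], [[0, 0, 0.1015], [0, 0, 0]]])

```text
time: 10.4
eef_pos: [553.3, 380.2, 9.5]
orientation: [[0.996, 0.091, 0.002], [0.091, -0.996, 0.001], [0.002, -0.001, -1.0]]
wrist_force: [0.5, 0.7, 0.5]
width: 60.0
```

Request:
apply_moves(series=[[[0, 0, 0], [0, 0, 0]], [[0, 0, 0], [0, 0, 0]], [[0, 0, 0], [0, 0, 0]], [[0, 0, 0], [0, 0, 0]], [[0, 0, -0.02], [0, 0, 0]], [[0, 0, -0.06], [0, 0, 0]], [[0, 0, -0.09], [0, 0, 0]], [[0, 0, -0.12], [0, 0, 0]], [[0, 0, -0.12], [0, 0, 0]]], gripper=0.02)

```text
time: 11.3
eef_pos: [555.2, 381.5, 133.7]
orientation: [[0.996, 0.091, 0.009], [0.091, -0.996, 0.005], [0.009, -0.004, -1.0]]
wrist_force: [0.8, 0.9, -0.2]
width: 37.6
```

Request:
apply_moves(series=[[[-0.0885, 0.4053, 0], [0, 0, -1.358]], [[-0.0885, 0.4053, 0], [0, 0, -1.358]], [[-0.0885, 0.4053, 0], [0, 0, -1.358]], [[-0.0885, 0.4053, 0], [0, 0, -1.358]], [[-0.0885, 0.4053, 0], [0, 0, -1.358]], [[-0.0885, 0.4053, 0], [0, 0, -1.358]], [[-0.0885, 0.4053, 0], [0, 0, -1.358]], [[-0.0885, 0.4053, 0], [0, 0, -1.358]], [[-0.0885, 0.4053, 0], [0, 0, -1.358]], [[-0.0885, 0.4053, 0], [0, 0, -1.358]], [[-0.0885, 0.4053, 0], [0, 0, -1.358]], [[-0.0885, 0.4053, 0], [0, 0, -1.358]]])

```text
time: 12.5
eef_pos: [500.3, -31.8, 127.6]
orientation: [[0.124, 0.992, -0.0], [0.992, -0.124, 0.0], [0.0, -0.001, -1.0]]
wrist_force: [0.3, 0.3, -0.5]
width: 37.5
```

```bash
python3 w.py w6.png tray_in bowl_in pin_knob; python3 -c "
from bench import robot;s=robot.read_state();print(s['eef_pos'],s['orientation'],s['width'],s['joints'])"
```

```text
[509.1  37.  270. ] [0.  0.3 1. ]
tray_in 0.93 [245.3 164.8] [480.1   4.5  31.5]
bowl_in 0.91 [469.2  35.3] [623.1  64.2  33.5]
pin_knob 0.58 [506.1 362.8] [ 630.8 -135.9   71.5]
[500.54895228 -31.20563713 127.69051838] [[ 1.21307438e-01  9.92614949e-01 -2.62972642e-04]
 [ 9.92614978e-01 -1.21307407e-01  1.33079803e-04]
 [ 1.00196472e-04 -2.77174154e-04 -9.99999957e-01]] 37.48112029898008 [-2.00138899e-01  3.45070366e-01  1.83856909e+00  9.55083888e-05
  9.58237384e-01 -7.85868951e-02]
```

Request:
apply_moves(series=[[[0, 0.001, 0.05], [0, 0, 0]], [[0, 0.001, 0.075], [0, 0, 0]], [[0, 0.001, 0.087], [0, 0, 0]], [[0, 0.001, 0.0905], [0, 0, 0]], [[0, 0.001, 0.0905], [0, 0, 0]], [[0, 0.001, 0.0905], [0, 0, 0]]])

```text
time: 13.3
eef_pos: [502.4, -31.9, 37.9]
orientation: [[0.121, 0.993, 0.001], [0.993, -0.121, -0.0], [-0.0, 0.001, -1.0]]
wrist_force: [-0.6, 0.4, -1.2]
width: 37.7
```

Request:
apply_moves(series=[[[0, 0, 0], [0, 0, 0]], [[0, 0, 0], [0, 0, 0]], [[0, 0, 0], [0, 0, 0]], [[0, 0, -0.03], [0, 0, 0]], [[0, 0, -0.08], [0, 0, 0]], [[0, 0, -0.12], [0, 0, 0]], [[0, 0, -0.16], [0, 0, 0]], [[0, 0, -0.16], [0, 0, 0]], [[0, 0, -0.16], [0, 0, 0]]], gripper=0.06)

```text
time: 14.2
eef_pos: [502.2, -32.3, 198.2]
orientation: [[0.122, 0.993, 0.002], [0.993, -0.122, -0.001], [-0.0, 0.003, -1.0]]
wrist_force: [1.1, 0.3, -1.5]
width: 59.9
```

```bash
python3 w.py w7.png pin_knob roll0; python3 -c "
from bench import robot;s=robot.read_state();print(s['time'],s['eef_pos'],s['orientation'])"
```

```text
[510.5  36.7 340.6] [0.  0.3 1. ]
pin_knob 0.82 [454.3 301.9] [ 632.6 -133.3   71.5]
roll0 0.71 [211.9 112.9] [447.8  39.8   3. ]
roll0 0.55 [280.6 192. ] [499.8 -39.3   3. ]
[258.7 161.6 305.1 233.8] 0.89
[182.1  68.9 238.  151.2] 0.55
14.4 [500.31350262 -31.94868265 195.67001333] [[ 1.21798251e-01  9.92549024e-01 -3.40884863e-03]
 [ 9.92554848e-01 -1.21796684e-01  6.64331497e-04]
 [ 2.44195120e-04 -3.46438365e-03 -9.99993969e-01]]
```

View pics/w7.png

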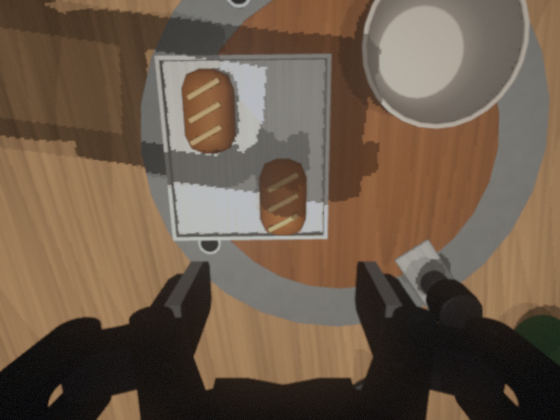

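Request:
apply_moves(series=[[[-0.088, 0.1425, 0.03], [0, 0, -0.612]], [[-0.088, 0.1425, 0.03], [0, 0, -0.612]], [[-0.088, 0.1425, 0.03], [0, 0, -0.612]], [[-0.088, 0.1425, 0.03], [0, 0, -0.612]], [[-0.088, 0.1425, 0.03], [0, 0, -0.612]], [[-0.088, 0.1425, 0.03], [0, 0, -0.612]], [[-0.088, 0.1425, 0.03], [0, 0, -0.612]]])

```text
time: 15.1
eef_pos: [630.7, -135.8, 166.5]
orientation: [[-0.469, 0.883, -0.003], [0.883, 0.469, 0.001], [0.002, -0.002, -1.0]]
wrist_force: [0.0, 0.1, 0.1]
width: 60.0
```

```bash
python3 w.py w8.png pin_knob; python3 -c "
from bench import robot;s=robot.read_state();print(s['time'],s['eef_pos'],s['orientation'],s['joints'])"
```

```text
[598.8 -74.6 309. ] [-0.1  0.2  1. ]
pin_knob 0.98 [284.1 214.3] [ 631.4 -135.2   71.5]
15.2 [ 631.23193759 -135.84510133  167.31996238] [[-4.70087458e-01  8.82619281e-01 -9.93042187e-04]
 [ 8.82619446e-01  4.70088013e-01  4.15640067e-04]
 [ 8.33669166e-04 -6.81091163e-04 -9.99999421e-01]] [-3.18933839e-01  4.82311635e-01  1.47637851e+00  8.99531020e-05
  1.18397580e+00 -8.08358151e-01]
```

View pics/w8.png

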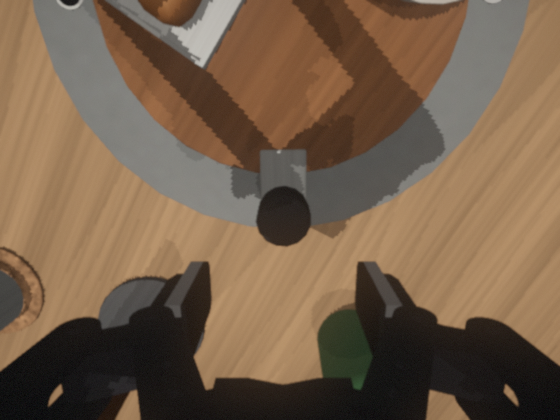

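Request:
apply_moves(series=[[[0, 0, 0.05], [0, 0, 0]], [[0, 0, 0.09], [0, 0, 0]], [[0, 0, 0.11], [0, 0, 0]], [[0, 0, 0.114], [0, 0, 0]], [[0, 0, 0.114], [0, 0, 0]], [[0, 0, 0.114], [0, 0, 0]]])

```text
time: 15.8
eef_pos: [633.5, -137.0, 55.0]
orientation: [[-0.471, 0.882, 0.003], [0.882, 0.471, -0.001], [-0.002, 0.002, -1.0]]
wrist_force: [0.4, -0.2, -0.6]
width: 59.8
```

Request:
apply_moves(series=[[[0, 0, 0], [0, 0, 0]], [[0, 0, 0], [0, 0, 0]], [[0, 0, 0], [0, 0, 0]], [[0, 0, 0], [0, 0, 0]], [[0, 0, 0], [0, 0, 0]]], gripper=0.015, newtons=70)

```text
time: 16.3
eef_pos: [633.4, -137.1, 55.2]
orientation: [[-0.471, 0.882, 0.003], [0.882, 0.471, -0.001], [-0.002, 0.002, -1.0]]
wrist_force: [-1.6, 1.2, 6.4]
width: 34.6
```

Request:
apply_moves(series=[[[0, 0, -0.006], [0, 0, 0]], [[0, 0, -0.012], [0, 0, 0]], [[0, 0, -0.017], [0, 0, 0]], [[0, 0, -0.017], [0, 0, 0]], [[0, 0, -0.017], [0, 0, 0]]])

```text
time: 16.8
eef_pos: [632.8, -137.3, 70.3]
orientation: [[-0.471, 0.882, 0.001], [0.882, 0.471, -0.001], [-0.001, 0.001, -1.0]]
wrist_force: [3.5, -3.6, -9.6]
width: 34.3
```

Request:
apply_moves(series=[[[0.0006, 0.0131, 0], [0, 0, -0.0873]], [[0.0023, 0.026, 0], [0, 0, -0.1745]], [[0.0051, 0.0388, 0], [0, 0, -0.2618]], [[0.009, 0.0513, 0], [0, 0, -0.3491]], [[0.0141, 0.0634, 0], [0, 0, -0.4363]], [[0.0201, 0.075, 0], [0, 0, -0.5236]], [[0.0271, 0.086, 0], [0, 0, -0.6109]], [[0.0351, 0.0964, 0], [0, 0, -0.6981]], [[0.0439, 0.1061, 0], [0, 0, -0.7854]]])

```text
time: 17.7
eef_pos: [704.9, -47.1, 69.3]
orientation: [[-0.957, 0.289, -0.002], [0.289, 0.957, 0.001], [0.002, 0.001, -1.0]]
wrist_force: [2.5, 0.7, -8.9]
width: 34.6
```

Request:
apply_moves(series=[[[0.0006, 0.0131, 0], [0, 0, -0.0873]], [[0.0023, 0.026, 0], [0, 0, -0.1745]], [[0.0051, 0.0388, 0], [0, 0, -0.2618]], [[0.009, 0.0513, 0], [0, 0, -0.3491]], [[0.0141, 0.0634, 0], [0, 0, -0.4363]], [[0.0201, 0.075, 0], [0, 0, -0.5236]], [[0.0271, 0.086, 0], [0, 0, -0.6109]], [[0.0351, 0.0964, 0], [0, 0, -0.6981]], [[0.0439, 0.1061, 0], [0, 0, -0.7854]], [[0.0439, 0.1061, 0], [0, 0, -0.7854]], [[0.0439, 0.1061, 0], [0, 0, -0.7854]]])

```text
time: 18.8
eef_pos: [692.6, 67.9, 69.2]
orientation: [[-0.882, -0.47, -0.003], [-0.47, 0.882, 0.002], [0.002, 0.003, -1.0]]
wrist_force: [2.4, 4.7, -9.2]
width: 34.3
```

Request:
apply_moves(series=[[[0, 0, 0.006], [0, 0, 0]], [[0, 0, 0.012], [0, 0, 0]], [[0, 0, 0.017], [0, 0, 0]], [[0, 0, 0.017], [0, 0, 0]], [[0, 0, 0.017], [0, 0, 0]]])

```text
time: 19.3
eef_pos: [693.7, 66.1, 55.3]
orientation: [[-0.883, -0.469, -0.001], [-0.469, 0.883, 0.001], [0.0, 0.001, -1.0]]
wrist_force: [-5.6, 3.6, 10.1]
width: 34.6
```

Request:
apply_moves(series=[[[0, 0, 0], [0, 0, 0]], [[0, 0, 0], [0, 0, 0]], [[0, 0, 0], [0, 0, 0]], [[0, 0, 0], [0, 0, 0]]], gripper=0.06)

```text
time: 19.7
eef_pos: [694.3, 65.6, 53.2]
orientation: [[-0.882, -0.471, 0.0], [-0.471, 0.882, -0.0], [0.0, -0.0, -1.0]]
wrist_force: [1.0, -0.2, 0.1]
width: 60.3
```

Request:
apply_moves(series=[[[0, 0, -0.04], [0, 0, 0]], [[0, 0, -0.08], [0, 0, 0]], [[0, 0, -0.12], [0, 0, 0]], [[0, 0, -0.16], [0, 0, 0]], [[0, 0, -0.2], [0, 0, 0]], [[0, 0, -0.2], [0, 0, 0]], [[0, 0, -0.2], [0, 0, 0]]])

```text
time: 20.4
eef_pos: [694.9, 65.9, 254.6]
orientation: [[-0.882, -0.471, 0.003], [-0.471, 0.882, -0.0], [-0.002, -0.001, -1.0]]
wrist_force: [0.0, -0.6, -1.2]
width: 59.8
```

```bash
python3 - <<'E'
from h import *
np.set_printoptions(precision=1,suppress=True)
C={}
for n in ['wrist','side','scene']:
    c=cam(n);save(c,n+'9.png');print(n)
    for l,z in [('pin_knob',71.5),('bowl_in',33.5),('tray_in',31.5),('cup',4),('mat',0),('sign_top',168)]:
        for r in optics.landmark_of(n,l)[:2]:
            if r['score']>.3: print(l,round(r['score'],2),np.array(r['uv']),at(c,r['uv'],z))
    for zz in (71.5,83.5): print(zz,proj(c,[691.9,66.9,zz]))
s=robot.read_state();print(s['time'],s['eef_pos'],s['joints'])
a=cv2.imread('pics/wrist9.png');b=cv2.imread('pics/side9.png')[120:340,180:460];b=cv2.resize(b,None,fx=2,fy=2)
a=cv2.resize(a,(560,420));o=np.zeros((440,560,3),np.uint8);cv2.imwrite('pics/side9c.png',b)
E
```

```text
wrist
pin_knob 0.74 [284.7 184. ] [691.9  66.1  71.5]
71.5 [285.5 184.4]
83.5 [285.6 187.1]
side
pin_knob 0.67 [323.9 345.1] [ 425.  -369.5   71.5]
pin_knob 0.43 [274.8 177.7] [694.7  58.2  71.5]
tray_in 0.79 [271.9 246.8] [543.5 -83.9  31.5]
cup 0.77 [319.4 346.7] [ 438.6 -350.     4. ]
mat 0.79 [320.2 342.2] [ 449.6 -343.     0. ]
sign_top 0.85 [352.2 263.8] [ 576.7 -308.5  168. ]
71.5 [272.  176.6]
83.5 [271.9 173.8]
scene
pin_knob 0.58 [320.8 236. ] [687.8  56.5  71.5]
bowl_in 0.97 [270.6 203.5] [478.   69.   33.5]
tray_in 0.37 [264.2 244.3] [580.1 -52.3  31.5]
cup 0.83 [145.7 279.3] [ 437.7 -352.5    4. ]
mat 0.61 [146.8 278.3] [ 434.  -347.2    0. ]
sign_top 0.6 [183.3 261.4] [ 574.8 -308.3  168. ]
71.5 [324.5 234.9]
83.5 [324.9 231.9]
21.45 [694.2  66.1 253.3] [-0.   0.5  1.3  0.   1.4 -2.1]
```

View pics/side9c.png

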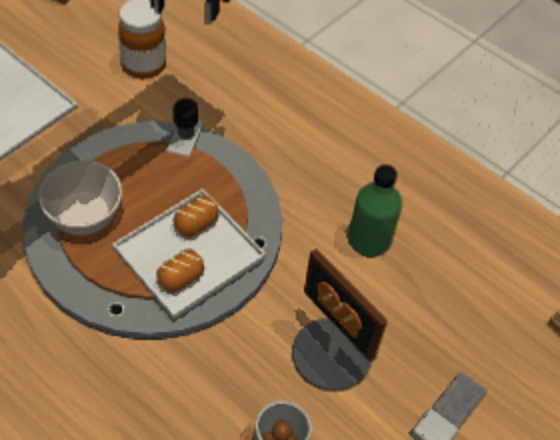

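Request:
apply_moves(series=[[[0.428, -0.22, 0], [0, 0, 1.75]], [[0.428, -0.22, 0], [0, 0, 1.75]], [[0.428, -0.22, 0], [0, 0, 1.75]], [[0.428, -0.22, 0], [0, 0, 1.75]], [[0.428, -0.22, 0], [0, 0, 1.75]], [[0.428, -0.22, 0], [0, 0, 1.75]], [[0.428, -0.22, 0], [0, 0, 1.75]], [[0.428, -0.22, 0], [0, 0, 1.75]], [[0.428, -0.22, 0], [0, 0, 1.75]], [[0.428, -0.22, 0], [0, 0, 1.75]], [[0.428, -0.22, 0], [0, 0, 1.75]], [[0.428, -0.22, 0], [0, 0, 1.75]]], gripper=0.085)

```text
time: 22.65
eef_pos: [419.2, -330.7, 253.5]
orientation: [[-0.298, 0.955, 0.0], [0.955, 0.298, -0.0], [-0.0, 0.0, -1.0]]
wrist_force: [0.3, 0.0, -0.3]
width: 84.9
```

Request:
apply_moves(series=[[[0, 0, 0], [0, 0, 1.75]], [[0, 0, 0], [0, 0, 1.75]], [[0, 0, 0], [0, 0, 1.75]], [[0, 0, 0], [0, 0, 1.75]], [[0, 0, 0], [0, 0, 1.75]], [[0, 0, 0], [0, 0, 1.75]], [[0, 0, 0], [0, 0, 1.75]], [[0, 0, 0], [0, 0, 1.75]], [[0, 0, 0], [0, 0, 1.75]], [[0, 0, 0], [0, 0, 1.75]], [[0, 0, 0], [0, 0, 1.75]], [[0, 0, 0], [0, 0, 1.75]]])

```text
time: 23.85
eef_pos: [420.1, -329.5, 253.5]
orientation: [[0.992, 0.126, 0.0], [0.126, -0.992, -0.0], [0.0, 0.0, -1.0]]
wrist_force: [-0.6, 1.0, 0.3]
width: 85.3
```

Request:
apply_moves(series=[[[0, 0, 0], [0, 0, 0.926]], [[0, 0, 0], [0, 0, 0.926]], [[0, 0, 0], [0, 0, 0.926]], [[0, 0, 0], [0, 0, 0.926]], [[0, 0, 0], [0, 0, 0.926]], [[0, 0, 0], [0, 0, 0.926]], [[0, 0, 0], [0, 0, 0.926]], [[0, 0, 0], [0, 0, 0.926]]])

```text
time: 24.65
eef_pos: [420.1, -329.5, 253.4]
orientation: [[0.703, -0.712, 0.0], [-0.712, -0.703, -0.0], [0.0, 0.0, -1.0]]
wrist_force: [0.4, 1.5, 0.1]
width: 85.1
```

```bash
cat > st.py <<'E'
from bench import robot
import numpy as np
np.set_printoptions(precision=5,suppress=True)
s=robot.read_state();print(s['time'],s['eef_pos'],s['joints'],s['width'],s['wrist_force']);print(np.array(s['orientation']))
E
python3 st.py;python3 w.py w10.png cup mat sign_top
```

```text
24.65 [ 420.10998 -329.48335  253.4265 ] [-0.79445  0.24319  1.62279 -0.00006  1.27538  1.56804] 85.07180450836258 [0.37361 1.45873 0.14421]
[[ 0.70266 -0.71153  0.00011]
 [-0.71153 -0.70266 -0.0002 ]
 [ 0.00022  0.00006 -1.     ]]
[ 468.9 -378.5  395.9] [ 0.2 -0.2  1. ]
cup 0.56 [282.9 147.5] [ 440.3 -350.1    4. ]
mat 0.66 [ 41.  256.5] [551.7 -62.6   0. ]
sign_top 0.96 [57.8 56.6] [ 581.  -307.5  168. ]
```

View pics/w10.png

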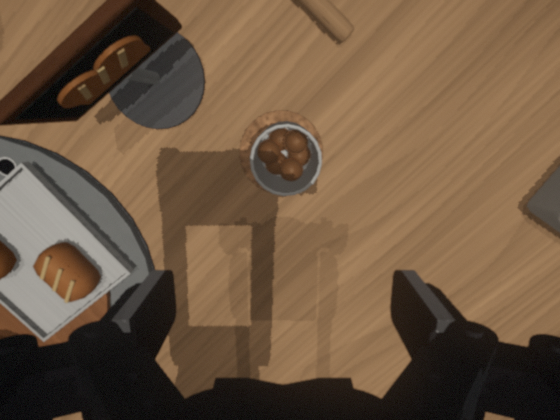

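```bash
python3 - <<'E'
from h import *
from scipy.optimize import least_squares
np.set_printoptions(precision=3,suppress=True)
c=cam('wrist');print('mat',at(c,(281.5,152.5),4),'cuprim',at(c,(286,160),84))
D=[([-.11507,.35878,1.51037,1.27254],[599.973,0.007,231.287]),([-.05477,.30370,1.94285,.89529],[453.885,44.123,118.18]),([-.20014,.34507,1.83857,.95824],[500.55,-31.2,127.69]),([-.31893,.48231,1.47638,1.18398],[631.23,-135.85,167.32]),([-.79445,.24319,1.62279,1.27538],[420.11,-329.48,253.43])]
def f(p):
    a1,a2,u,v,h,off=p;r=[]
    for (q1,q2,q3,q5),t in D:
        R=a1+a2*np.sin(q2)+u*np.sin(q2+q3)+v*np.cos(q2+q3);z=h+a2*np.cos(q2)+u*np.cos(q2+q3)-v*np.sin(q2+q3)
        r+=[R*np.cos(q1)-off*np.sin(q1)-t[0],R*np.sin(q1)+off*np.cos(q1)-t[1],z-t[2]]
    return np.array(r)
r=least_squares(f,[0,400,400,0,300,69],x_scale=100);print(r.x,abs(r.fun).max(),[sum(d[0][1:]) for d in D])
E
```

```text
mat [ 437.574 -345.317    4.   ] cuprim [ 436.761 -350.264   84.   ]
[   0.532  609.313  433.654  112.398 -104.327   68.907] 0.087025737162719 [3.14169, 3.14184, 3.14188, 3.14267, 3.1413599999999997]
```

Request:
apply_moves(series=[[[0, 0, 0], [0, 0.44, 0]], [[0, 0, 0], [0, 0.44, 0]], [[0, 0, 0], [0, 0.44, 0]], [[0, 0, 0], [0, 0.44, 0]], [[0, 0, 0], [0, 0.44, 0]]])

```text
time: 25.4
eef_pos: [419.7, -329.1, 253.5]
orientation: [[0.635, -0.713, 0.296], [-0.646, -0.701, -0.302], [0.423, 0.0, -0.906]]
wrist_force: [1.1, -0.7, 1.0]
width: 84.7
```

```bash
python3 st.py
```

```text
25.4 [ 419.7405  -329.12342  253.52732] [-0.79447  0.04316  1.96655 -0.00009  0.69488  1.5702 ] 84.66474942364651 [ 1.06268 -0.70883  0.95749]
[[ 0.63529 -0.71309  0.29649]
 [-0.64598 -0.70107 -0.30201]
 [ 0.42322  0.00033 -0.90603]]
```

Request:
apply_moves(series=[[[0, 0, 0], [0.15, 0, 0]], [[0, 0, 0], [0.15, 0, 0]], [[0, 0, 0], [0.15, 0, 0]]])

```text
time: 25.7
eef_pos: [421.9, -333.8, 255.6]
orientation: [[0.632, -0.662, 0.404], [-0.646, -0.737, -0.197], [0.428, -0.136, -0.893]]
wrist_force: [-0.1, -0.3, -1.1]
width: 85.4
```

```bash
cat > kin.py <<'E'
import numpy as np
from scipy.optimize import least_squares
from scipy.spatial.transform import Rotation as Ro
LO=np.array([-2.97,-1.01,.21,-.96,.2,-2.98]);HI=np.array([2.97,2.36,2.38,4.11,2.71,2.98])
L=372.5;S4=1
def fk(q,L=L,full=False):
    z=lambda a:Ro.from_euler('z',a).as_matrix();y=lambda a:Ro.from_euler('y',a).as_matrix()
    R1=z(q[0]);A=R1@y(q[1]+q[2]);el=np.array([0,0,267.7+.0])+R1@(y(q[1])@[0,0,609.3])+R1@[.5,68.9,0]
    w=el+A@[112.4,0,433.65]
    R=A@z(S4*q[3])@y(q[4])@z(q[5])@z(np.pi/2)
    p=w+R[:,2]*L
    return (p,R,w,el) if full else (p,R)
E
python3 - <<'E'
import kin;from kin import *
from bench import robot
np.set_printoptions(precision=3,suppress=True)
s=robot.read_state();q=s['joints'];print(q,s['eef_pos']);print(np.array(s['orientation']))
for kin.S4 in (1,-1):
    p,R=fk(q);print(p);print(R)
E
```

```text
[-0.949  0.044  1.973  0.324  0.734  1.186] [ 421.937 -333.763  255.645]
[[ 0.632 -0.662  0.404]
 [-0.646 -0.737 -0.197]
 [ 0.428 -0.136 -0.893]]
[ 422.077 -334.031  255.024]
[[ 0.632 -0.662  0.404]
 [-0.646 -0.737 -0.197]
 [ 0.428 -0.136 -0.893]]
[ 293.108 -426.547  255.024]
[[ 0.928 -0.369  0.057]
 [-0.307 -0.841 -0.446]
 [ 0.213  0.396 -0.893]]
```

```bash
cat >> kin.py <<'E'
def ik(p,R):
    w=np.asarray(p)-R[:,2]*L;rho=np.hypot(w[0],w[1])
    if rho<69: return None
    q1=np.arctan2(w[1],w[0])-np.arcsin(68.9/rho);r=np.sqrt(rho**2-68.9**2)-.5;h=w[2]-267.7
    a,b=609.3,np.hypot(433.65,112.4);be=np.arctan2(112.4,433.65)
    c=(r*r+h*h-a*a-b*b)/(2*a*b)
    if abs(c)>1: return None
    g=np.arccos(c);q3=g-be;q2=np.arctan2(r,h)-np.arctan2(b*np.sin(g),a+b*np.cos(g))
    A=Ro.from_euler('zy',[q1,0]).as_matrix() if 0 else Ro.from_euler('z',q1).as_matrix()@Ro.from_euler('y',q2+q3).as_matrix()
    M=A.T@R@Ro.from_euler('z',-np.pi/2).as_matrix()
    q5=np.arccos(np.clip(M[2,2],-1,1));q4=np.arctan2(M[1,2],M[0,2]);q6=np.arctan2(M[2,1],-M[2,0])
    if q4<LO[3]: q4+=2*np.pi
    return np.array([q1,q2,q3,q4,q5,q6])
def marg(q): return -9 if q is None else min((q-LO).min(),(HI-q).min())
def toolR(psi,de,roll):
    z=np.array([np.cos(psi)*np.cos(de),np.sin(psi)*np.cos(de),-np.sin(de)])
    y=np.array([-np.sin(psi),np.cos(psi),0])*roll   # jaws
    return np.c_[np.cross(y,z),y,z]
E
cat > plan.py <<'E'
from kin import *
np.set_printoptions(precision=2,suppress=True)
cup=np.array([437.,-350,4]);bowl=np.array([492,59.])
GZ=56.;G=22 # grasp height over cup base, TCP ahead of grasp
out=[]
for de in np.radians([10,20,30,40]):
  for psi in np.radians(np.arange(-100,130,10)):
    for roll in (1,-1):
      R=toolR(psi,de,roll);p=cup+[0,0,GZ]+R[:,2]*G;q=ik(p,R)
      if marg(q)<.05: continue
      w=fk(q,full=True)[2]
      if w[2]<130: continue
      off=R.T@np.array([0,0,80-GZ]) # mouth centre from grasp, tool coords
      up=R.T@np.array([0,0,1.])
      for tilt in np.radians([125,140]):
        for az in np.radians(np.arange(0,360,20)):
          a=np.array([np.sin(tilt)*np.cos(az),np.sin(tilt)*np.sin(az),np.cos(tilt)])
          lip=np.array([*bowl,115.])-np.array([np.cos(az),np.sin(az),0])*10
          # lowest lip point of mouth relative to mouth centre
          d=np.array([0,0,-1.])-a*(-a[2]);d/=np.linalg.norm(d)
          mouth=lip-31*d
          B,_=Ro.align_vectors([a],[up]);B=B.as_matrix()
          for sp in np.radians(np.arange(0,360,20)):
            Rp=Ro.from_rotvec(a*sp).as_matrix()@B
            if Rp[2,2]>.25 : continue
            pp=mouth-Rp@off+Rp[:,2]*G;qp=ik(pp,Rp);m=marg(qp)
            if m<.05: continue
            wz=fk(qp,full=True)[2][2]
            if wz<140: continue
            travel=abs(qp-q)[3:].max()
            out.append((min(m,marg(q),.25)*4-travel*.5-de*.5+tilt*.2,np.degrees([de,psi,tilt,az,sp]).round(),roll,q,qp,w[2],wz,Rp[:,2]))
out.sort(key=lambda t:-t[0]);print(len(out))
seen=set()
for o in out:
    k=(o[1][0],o[1][1],o[1][2],o[2])
    if k in seen: continue
    seen.add(k);print(*o)
    if len(seen)>14: break
E
time python3 plan.py
```

```text
10589
0.5976480770911548 [ 20.  70. 125. 100. 200.] -1 [-1.21  1.04  1.37  0.68  1.79 -1.11] [ 0.21  1.17  1.1  -0.56  2.4   0.22] 179.878060235647 141.19976683233813 [-0.84 -0.55  0.04]
0.596663486622404 [ 20.  60. 125. 100. 200.] -1 [-1.27  1.01  1.49  0.77  1.68 -1.11] [ 0.21  1.17  1.1  -0.56  2.4   0.22] 179.87806023564667 141.19976683233853 [-0.84 -0.55  0.04]
0.5879991072997154 [ 20.  80. 125. 100. 200.] -1 [-1.15  1.07  1.26  0.59  1.9  -1.13] [ 0.21  1.17  1.1  -0.56  2.4   0.22] 179.87806023564679 141.19976683233853 [-0.84 -0.55  0.04]
0.5685003387858378 [ 20.  90. 125. 100. 200.] -1 [-1.08  1.1   1.17  0.5   2.   -1.16] [ 0.21  1.17  1.1  -0.56  2.4   0.22] 179.87806023564667 141.19976683233853 [-0.84 -0.55  0.04]
0.5477301422101601 [ 20.  50. 125. 100. 200.] -1 [-1.32  0.98  1.61  0.87  1.57 -1.13] [ 0.21  1.17  1.1  -0.56  2.4   0.22] 179.878060235647 141.19976683233853 [-0.84 -0.55  0.04]
0.5388544655376759 [ 20. 100. 125. 100. 200.] -1 [-1.02  1.13  1.08  0.41  2.09 -1.22] [ 0.21  1.17  1.1  -0.56  2.4   0.22] 179.87806023564707 141.19976683233813 [-0.84 -0.55  0.04]
0
[... 968 characters left out ...]
.77  1.68 -1.11] [ 0.36  1.05  1.26 -0.69  2.14  0.56] 179.87806023564667 195.9377248324737 [-0.6  -0.79 -0.12]
0.47402694056590045 [ 20.  80. 140. 100. 160.] -1 [-1.15  1.07  1.26  0.59  1.9  -1.13] [ 0.36  1.05  1.26 -0.69  2.14  0.56] 179.87806023564679 195.9377248324737 [-0.6  -0.79 -0.12]
0.47270662699524724 [ 20.  50. 140. 100. 160.] -1 [-1.32  0.98  1.61  0.87  1.57 -1.13] [ 0.36  1.05  1.26 -0.69  2.14  0.56] 179.878060235647 195.9377248324737 [-0.6  -0.79 -0.12]
0.4690337449694883 [ 30.  90. 125. 100. 180.] -1 [-1.07  1.01  1.24  0.45  1.85 -1.17] [ 0.31  1.12  1.21 -0.7   2.25  0.24] 235.24999999999983 157.4834242966017 [-0.67 -0.74 -0.01]
real	0m14.209s
user	0m13.435s
sys	0m0.138s
```

```bash
cat >> kin.py <<'E'
def move(p0,R0,p1,R1,name=''):
    d=R0.T@(np.asarray(p1)-p0)/1000;rv=Ro.from_matrix(R0.T@R1).as_rotvec()
    n=max(np.linalg.norm(d)/.05,np.linalg.norm(rv)/.15);Q=[]
    for t in np.linspace(0,1,25):
        Q.append(ik(p0+t*(np.asarray(p1)-p0),R0@Ro.from_rotvec(t*rv).as_matrix()))
    bad=[i for i,q in enumerate(Q) if marg(q)<.02]
    ws=[fk(q,full=True)[2][2] for q in Q if q is not None]
    sp=max(abs(Q[i+1]-Q[i]).max() for i in range(24)) if not bad else -1
    print(name,'shift',d.round(4),'turn',rv.round(4),'rows %.1f'%n,'bad',bad,'minwz %.0f'%min(ws),'maxstep %.2f'%sp,'end q',Q[-1])
C0=np.array([437.5,-350,60.])
E
python3 - <<'E'
from kin import *
from bench import robot
np.set_printoptions(precision=3,suppress=True)
s=robot.read_state();p=np.array(s['eef_pos']);R=np.array(s['orientation'])
bowl=np.array([491.7,58.7])
for psi in (40,55,70,85):
    R1=toolR(np.radians(psi),np.radians(20),-1);z=R1[:,2]
    pre=C0-z*110;print(psi)
    move(p,R,pre+[0,0,150],R1,'hover');move(pre+[0,0,150],R1,pre,R1,'pre');move(pre,R1,C0+22*z,R1,'in')
    g=C0+22*z;move(g,R1,g+[0,0,110],R1,'lift')
    for pp in (psi,psi-30,psi+30):
        R2=toolR(np.radians(pp),np.radians(20),-1);h=np.array([np.cos(np.radians(pp)),np.sin(np.radians(pp))]);r=np.array([h[1],-h[0]])
        C=np.append(bowl+18*(.45*h-.75*r),142);b=C+22*R2[:,2]
        print(pp,C);move(g+[0,0,110],R1,b,R2,'carry')
        for ph in (60,100,140,165):
            q=ik(b,R2@Ro.from_euler('z',ph,degrees=True).as_matrix());print(ph,q,marg(q))
E
```

```text
40
hover shift [ 0.01   0.104 -0.002] turn [ 0.996  0.539 -1.058] rows 10.3 bad [] minwz 375 maxstep 0.18 end q [-1.538  0.683  1.588  0.861  1.796 -0.906]
pre shift [-0.141  0.     0.051] turn [0. 0. 0.] rows 3.0 bad [] minwz 225 maxstep 0.01 end q [-1.538  0.909  1.607  0.834  1.633 -1.091]
in shift [-0.    -0.     0.132] turn [0. 0. 0.] rows 2.6 bad [] minwz 180 maxstep 0.01 end q [-1.369  0.956  1.731  0.982  1.459 -1.173]
lift shift [ 0.103  0.    -0.038] turn [0. 0. 0.] rows 2.2 bad [] minwz 180 maxstep 0.01 end q [-1.369  0.766  1.746  0.973  1.558 -1.027]
40 [489.227  74.248 142.   ]
carry shift [ 0.081 -0.292  0.303] turn [0. 0. 0.] rows 8.6 bad [19, 20, 21, 22, 23, 24] minwz 262 maxstep -1.00 end q [-0.78   0.864  2.484  1.735  1.248 -1.787]
60 [-0.78   0.864  2.484  1.735  1.248 -0.74 ] -0.10361873867995275
100 [-0.78   0.864  2.484  1.735  1.248 -0.042] -0.10361873867995275
140 [-0.78   0.864  2.484  1.735  1.248  0.656] -0.10361873867995275
165 [-0.78   0.864  2.484  1.735  1.248  1.092] -0.10361873867995275
10 [497.333  73.401 142.   ]
carry shift [ 0.082 -0.276  0.306]
[... 5669 characters left out ...]
5  2.288  1.373  1.236 -0.441] 0.0923409057360085
100 [-0.781  0.775  2.288  1.373  1.236  0.257] 0.0923409057360085
140 [-0.781  0.775  2.288  1.373  1.236  0.955] 0.09234090573600895
165 [-0.781  0.775  2.288  1.373  1.236  1.391] 0.0923409057360085
115 [476.042  60.336 142.   ]
carry shift [ 0.114 -0.008  0.394] turn [ 0.492 -0.    -0.179] rows 8.2 bad [] minwz 262 maxstep 0.03 end q [-0.474  0.859  1.58   0.632  1.791 -1.153]
60 [-0.474  0.859  1.58   0.632  1.791 -0.106] 0.7995562567326806
100 [-0.474  0.859  1.58   0.632  1.791  0.592] 0.7995562567326806
140 [-0.474  0.859  1.58   0.632  1.791  1.291] 0.7995562567326806
165 [-0.474  0.859  1.58   0.632  1.791  1.727] 0.7995562567326806
```

Request:
apply_moves(series=[[[0.078, 0.085, 0.033], [1.594, 0.278, -1.548]], [[0.078, 0.085, 0.033], [1.594, 0.278, -1.548]], [[0.078, 0.085, 0.033], [1.594, 0.278, -1.548]], [[0.078, 0.085, 0.033], [1.594, 0.278, -1.548]], [[0.078, 0.085, 0.033], [1.594, 0.278, -1.548]], [[0.078, 0.085, 0.033], [1.594, 0.278, -1.548]], [[0.078, 0.085, 0.033], [1.594, 0.278, -1.548]], [[0.078, 0.085, 0.033], [1.594, 0.278, -1.548]], [[0.078, 0.085, 0.033], [1.594, 0.278, -1.548]], [[0.078, 0.085, 0.033], [1.594, 0.278, -1.548]], [[0.078, 0.085, 0.033], [1.594, 0.278, -1.548]], [[0.078, 0.085, 0.033], [1.594, 0.278, -1.548]]])

```text
time: 26.9
eef_pos: [425.8, -450.9, 244.2]
orientation: [[0.438, 0.785, 0.439], [0.266, -0.579, 0.77], [0.859, -0.221, -0.462]]
wrist_force: [0.9, -0.8, 0.4]
width: 85.1
```

```bash
cat > nx.py <<'E'
from kin import *
from bench import robot
import sys
np.set_printoptions(precision=3,suppress=True)
s=robot.read_state();p=np.array(s['eef_pos']);R=np.array(s['orientation']);print(s['time'],p,s['joints'],s['wrist_force'],s['width'])
R1=toolR(np.radians(85),np.radians(20),-1);z=R1[:,2]
def go(C,name,R2=R1): move(p,R,np.asarray(C)+22*R2[:,2],R2,name)
E
python3 -c "
from nx import *
go(C0-132*z+[0,0,150],'hover')"
```

```text
26.9 [ 425.836 -450.91   244.172] [-1.317  0.786  1.213  0.734  1.968 -0.561] [ 0.942 -0.757  0.427] 85.06080458272345
hover shift [ 0.004  0.003 -0.002] turn [ 0.41   0.08  -0.422] rows 4.0 bad [] minwz 375 maxstep 0.02 end q [-1.187  0.984  0.872  0.647  2.356 -0.907]
```

Then take a look with the wrist camera before lowering.

Request:
apply_moves(series=[[[0.004, 0.003, -0.002], [0.41, 0.08, -0.422]], [[0.004, 0.003, -0.002], [0.41, 0.08, -0.422]], [[0.004, 0.003, -0.002], [0.41, 0.08, -0.422]], [[0.004, 0.003, -0.002], [0.41, 0.08, -0.422]], [[0.004, 0.003, -0.002], [0.41, 0.08, -0.422]], [[0.004, 0.003, -0.002], [0.41, 0.08, -0.422]], [[0.004, 0.003, -0.002], [0.41, 0.08, -0.422]]])

```text
time: 27.6
eef_pos: [429.4, -451.8, 249.2]
orientation: [[0.032, 0.995, 0.09], [0.342, -0.095, 0.935], [0.939, 0.001, -0.343]]
wrist_force: [0.4, 0.7, -0.1]
width: 85.0
```

```bash
python3 w.py w11.png cup mat; python3 -c "
from nx import *
go(C0-132*z,'pre')
from h import *
for n in ('side','scene'):
    c=cam(n);save(c,n+'11.png')
    for l,zz in (('cup',4),('mat',0)): print(n,l,[(round(r['score'],2),at(c,r['uv'],zz)) for r in optics.landmark_of(n,l)[:1]])
"
```

```text
[ 419.  -561.2  362.9] [-0.1 -0.8  0.6]
cup 0.63 [278.6 367.9] [ 435.1 -347.     4. ]
27.75 [ 428.961 -451.724  249.953] [-1.19   0.976  0.884  0.652  2.348 -0.907] [-0.754 -0.879 -0.503] 84.89546376054054
pre shift [-0.143 -0.001  0.051] turn [0.009 0.001 0.   ] rows 3.0 bad [] minwz 225 maxstep 0.01 end q [-1.187  1.144  0.892  0.559  2.208 -1.042]
side cup []
side mat [(0.59, array([747.041, 108.179,   0.   ]))]
scene cup [(0.82, array([ 442.264, -355.951,    4.   ]))]
scene mat [(0.57, array([ 437.505, -342.411,    0.   ]))]
```

View pics/w11.png

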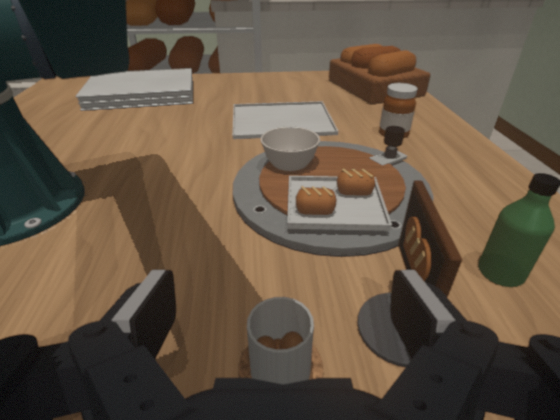

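```bash
python3 - <<'E'
from h import *
c=cam('wrist');np.set_printoptions(precision=1,suppress=True)
for uv in [(248,325),(313,325),(280,299),(280.5,324)]: print(uv,at(c,uv,84))
print(proj(c,[437.5,-350,84]))
E
```

```text
(248, 325) [ 407.9 -349.7   84. ]
(313, 325) [ 466.9 -355.1   84. ]
(280, 299) [ 439.6 -322.1   84. ]
(280.5, 324) [ 437.5 -351.3   84. ]
[280.4 322.8]
```

Request:
apply_moves(series=[[[-0.143, -0.001, 0.051], [0, 0, 0]], [[-0.143, -0.001, 0.051], [0, 0, 0]], [[-0.143, -0.001, 0.051], [0, 0, 0]], [[-0.143, -0.001, 0.051], [0, 0, 0]], [[-0.143, -0.001, 0.051], [0, 0, 0]], [[-0.143, -0.001, 0.051], [0, 0, 0]]])

```text
time: 28.7
eef_pos: [429.9, -453.2, 100.2]
orientation: [[0.026, 0.996, 0.09], [0.343, -0.093, 0.935], [0.939, 0.007, -0.344]]
wrist_force: [0.2, 0.3, 0.7]
width: 85.0
```

```bash
python3 -c "
from nx import *
go(C0-[0,1,0],'in')"
```

```text
28.7 [ 429.88  -453.222  100.187] [-1.189  1.137  0.9    0.565  2.202 -1.044] [0.195 0.321 0.658] 84.98780814343891
in shift [-0.002 -0.002  0.132] turn [0.008 0.002 0.004] rows 2.6 bad [] minwz 180 maxstep 0.02 end q [-1.116  1.086  1.21   0.551  1.956 -1.141]
```

Request:
apply_moves(series=[[[0, -0.001, 0.03], [0.006, 0.002, 0.003]], [[-0.001, -0.002, 0.06], [0.006, 0.002, 0.003]], [[-0.001, -0.002, 0.09], [0.006, 0.002, 0.003]], [[-0.002, -0.002, 0.115], [0.006, 0.002, 0.003]], [[-0.002, -0.002, 0.132], [0.006, 0.002, 0.003]], [[-0.002, -0.002, 0.132], [0.006, 0.002, 0.003]], [[-0.002, -0.002, 0.132], [0.006, 0.002, 0.003]]])

```text
time: 29.4
eef_pos: [439.9, -330.7, 52.5]
orientation: [[0.028, 0.996, 0.084], [0.342, -0.089, 0.935], [0.939, 0.002, -0.343]]
wrist_force: [-0.0, -0.1, 0.2]
width: 84.9
```

Request:
apply_moves(series=[[[0, 0, 0], [0, 0, 0]], [[0, 0, 0], [0, 0, 0]], [[0, 0, 0], [0, 0, 0]], [[0, 0, 0], [0, 0, 0]], [[0, 0, 0], [0, 0, 0]]], gripper=0.05, newtons=35)

```text
time: 29.9
eef_pos: [439.4, -330.4, 51.4]
orientation: [[0.029, 0.996, 0.085], [0.339, -0.09, 0.936], [0.94, 0.001, -0.34]]
wrist_force: [1.2, -4.4, 6.4]
width: 61.1
```

```bash
python3 -c "
from nx import *
go(C0-[0,1,0]+[0,0,110],'lift')"
```

```text
29.9 [ 439.362 -330.434   51.364] [-1.117  1.087  1.214  0.552  1.953 -1.143] [ 1.247 -4.402  6.402] 61.13617570771502
lift shift [ 0.104  0.    -0.038] turn [ 0.003 -0.002  0.   ] rows 2.2 bad [] minwz 178 maxstep 0.01 end q [-1.116  0.942  1.223  0.584  2.066 -1.064]
```

Request:
apply_moves(series=[[[0.02, 0, -0.007], [0, 0, 0]], [[0.06, 0, -0.022], [0, 0, 0]], [[0.09, 0, -0.033], [0, 0, 0]], [[0.104, 0, -0.038], [0, 0, 0]], [[0.104, 0, -0.038], [0, 0, 0]], [[0.104, 0, -0.038], [0, 0, 0]]])

```text
time: 30.5
eef_pos: [439.0, -329.4, 160.3]
orientation: [[0.031, 0.996, 0.083], [0.339, -0.089, 0.936], [0.94, -0.001, -0.341]]
wrist_force: [1.2, -0.4, -2.5]
width: 61.2
```

```bash
python3 -c "
from nx import *
go([479,68,165],'carry')"
```

```text
30.5 [ 439.013 -329.442  160.28 ] [-1.117  0.943  1.229  0.583  2.061 -1.066] [ 1.151 -0.355 -2.467] 61.17356490191849
carry shift [0.141 0.004 0.396] turn [ 0.002 -0.001 -0.002] rows 8.4 bad [] minwz 285 maxstep 0.04 end q [-0.657  0.734  1.913  0.916  1.51  -1.159]
```

Request:
apply_moves(series=[[[0.006, 0, 0.016], [0, 0, 0]], [[0.014, 0, 0.04], [0, 0, 0]], [[0.028, 0.001, 0.08], [0, 0, 0]], [[0.043, 0.001, 0.12], [0, 0, 0]], [[0.057, 0.002, 0.16], [0, 0, 0]], [[0.071, 0.002, 0.2], [0, 0, 0]], [[0.085, 0.002, 0.24], [0, 0, 0]], [[0.1, 0.003, 0.28], [0, 0, 0]], [[0.114, 0.003, 0.32], [0, 0, 0]], [[0.126, 0.004, 0.354], [0, 0, 0]], [[0.135, 0.004, 0.38], [0, 0, 0]], [[0.141, 0.004, 0.396], [0, 0, 0]]])

```text
time: 31.7
eef_pos: [479.3, 91.2, 157.9]
orientation: [[0.033, 0.996, 0.081], [0.337, -0.087, 0.937], [0.941, -0.004, -0.339]]
wrist_force: [-0.0, -0.1, -0.8]
width: 61.0
```

Request:
apply_moves(series=[[[0, 0, 0], [0, 0, 0]], [[0, 0, 0], [0, 0, 0]]])

```text
time: 31.9
eef_pos: [480.6, 88.4, 158.3]
orientation: [[0.031, 0.996, 0.083], [0.339, -0.089, 0.937], [0.94, -0.001, -0.34]]
wrist_force: [0.5, -0.7, -1.8]
width: 61.2
```

```bash
python3 -c "
from nx import *
go([479,68,147],'lower')
from h import *
c=cam('scene');save(c,'s12.png');cv2.imwrite('pics/s12c.png',cv2.resize(c['image'][80:330,140:440,::-1],None,fx=2,fy=2))
print([(r['score'],at(c,r['uv'],33.5)) for r in optics.landmark_of('scene','bowl_in')])
"
```

```text
31.9 [480.603  88.398 158.262] [-0.658  0.734  1.916  0.916  1.51  -1.16 ] [ 0.476 -0.683 -1.769] 61.18897915938103
lower shift [-0.018  0.     0.007] turn [ 0.001 -0.002 -0.001] rows 0.4 bad [] minwz 267 maxstep 0.00 end q [-0.657  0.769  1.914  0.918  1.488 -1.187]
[(0.64, array([475.012,  66.96 ,  33.5  ]))]
```

View pics/s12c.png

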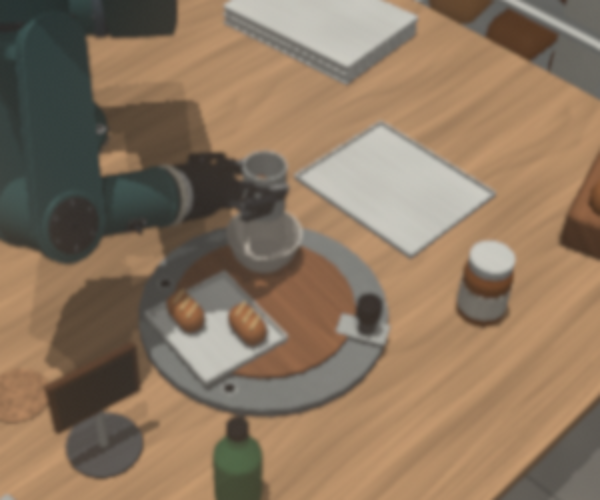

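Request:
apply_moves(series=[[[-0.005, 0, 0.002], [0, 0, 0.1]], [[-0.01, 0, 0.004], [0, 0, 0.24]], [[-0.015, 0, 0.006], [0, 0, 0.38]], [[-0.018, 0, 0.007], [0, 0, 0.52]], [[-0.018, 0, 0.007], [0, 0, 0.66]], [[-0.018, 0, 0.007], [0, 0, 0.8]], [[-0.018, 0, 0.007], [0, 0, 0.93]], [[-0.018, 0, 0.007], [0, 0, 1.05]], [[-0.018, 0, 0.007], [0, 0, 1.15]], [[-0.018, 0, 0.007], [0, 0, 1.25]], [[-0.018, 0, 0.007], [0, 0, 1.33]], [[-0.018, 0, 0.007], [0, 0, 1.4]]])

```text
time: 33.2
eef_pos: [481.3, 87.6, 139.3]
orientation: [[0.987, 0.136, 0.086], [-0.033, -0.35, 0.936], [0.157, -0.927, -0.341]]
wrist_force: [0.1, -0.2, -2.4]
width: 61.1
```

Request:
apply_moves(series=[[[0, 0, 0], [0, 0, 0.07]], [[0, 0, 0], [0, 0, 0.14]], [[0, 0, 0], [0, 0, 0.21]], [[0, 0, 0], [0, 0, 0.28]], [[0, 0, 0], [0, 0, 0.35]], [[0, 0, 0], [0, 0, 0.43]], [[0, 0, 0], [0, 0, 0.51]], [[0, 0, 0], [0, 0, 0.6]], [[0, 0, 0], [0, 0, 0.7]], [[0, 0, 0], [0, 0, 0.8]], [[0, 0, 0], [0, 0, 0.9]], [[0, 0, 0], [0, 0, 1.0]]])

```text
time: 34.4
eef_pos: [481.3, 87.6, 139.4]
orientation: [[0.647, -0.758, 0.086], [-0.312, -0.161, 0.936], [-0.695, -0.633, -0.341]]
wrist_force: [0.4, -0.3, -1.5]
width: 61.0
```

Request:
apply_moves(series=[[[0, 0, 0], [0, 0, 0.1]], [[0, 0, 0], [0, 0, 0.2]], [[0, 0, 0], [0, 0, 0.3]], [[0, 0, 0], [0, 0, 0.3]], [[0, 0, 0], [0, 0, 0.3]], [[0, 0, 0], [0, 0, 0.3]], [[0, 0, 0], [0, 0, 0.3]], [[0, 0, 0], [0, 0, 0.3]]])

```text
time: 35.2
eef_pos: [480.6, 89.1, 139.6]
orientation: [[0.399, -0.913, 0.084], [-0.344, -0.064, 0.937], [-0.85, -0.402, -0.34]]
wrist_force: [0.0, -0.4, -1.7]
width: 60.6
```

```bash
python3 -c "
from nx import *
from h import *
for n in ('scene','side'):
    c=cam(n)
    for i in range(6):
        R_=[(round(r['score'],2),at(c,r['uv'],45)) for r in optics.landmark_of(n,'nut%d'%i)[:8]];print(n,i,R_)
        break
    save(c,n+'13.png')
"
python3 - <<'E'
import cv2,numpy as np
a=cv2.imread('pics/scene13.png')[120:290,180:380];b=cv2.imread('pics/side13.png')[130:300,180:380]
cv2.imwrite('pics/m13.png',np.hstack([cv2.resize(a,(400,340)),cv2.resize(b,(400,340))]))
E
```

```text
35.2 [480.642  89.115 139.645] [-0.657  0.77   1.918  0.92   1.487  1.509] [ 0.017 -0.423 -1.678] 60.64428472150926
scene 0 [(0.6, array([515.177,  76.976,  45.   ])), (0.54, array([477.43 ,  37.984,  45.   ])), (0.43, array([480.516,  55.922,  45.   ])), (0.42, array([507.766,  42.55 ,  45.   ])), (0.42, array([471.113,  75.358,  45.   ])), (0.39, array([497.538,  62.754,  45.   ]))]
side 0 [(0.41, array([ 433.213, -351.721,   45.   ]))]
```

View pics/m13.png

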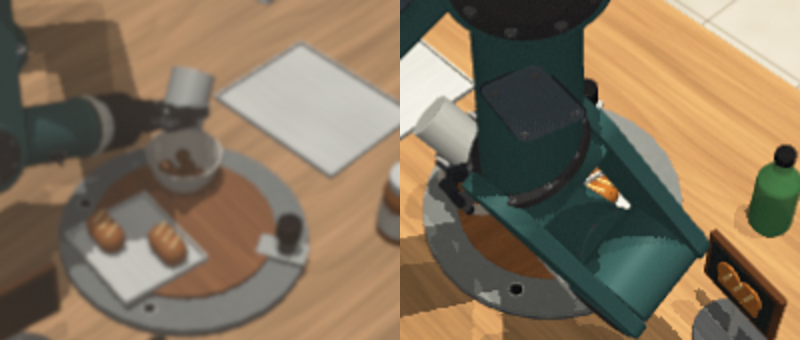

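Request:
apply_moves(series=[[[-0.021, -0.01, -0.0085], [0, 0, -0.15]], [[-0.021, -0.01, -0.0085], [0, 0, -0.3]], [[-0.021, -0.01, -0.0085], [0, 0, -0.45]], [[-0.021, -0.01, -0.0085], [0, 0, -0.6]], [[-0.021, -0.01, -0.0085], [0, 0, -0.75]], [[-0.021, -0.01, -0.0085], [0, 0, -0.9]], [[-0.021, -0.01, -0.0085], [0, 0, -1.05]], [[-0.021, -0.01, -0.0085], [0, 0, -1.2]], [[-0.021, -0.01, -0.0085], [0, 0, -1.35]], [[-0.021, -0.01, -0.0085], [0, 0, -1.5]], [[-0.021, -0.01, -0.0085], [0, 0, -1.6]], [[-0.021, -0.01, -0.0085], [0, 0, -1.7]]])

```text
time: 36.6
eef_pos: [480.6, 89.2, 164.4]
orientation: [[0.852, 0.516, 0.083], [0.11, -0.333, 0.937], [0.511, -0.789, -0.34]]
wrist_force: [0.3, -0.5, -0.1]
width: 61.2
```

Request:
apply_moves(series=[[[0, 0, 0], [0, 0, -0.15]], [[0, 0, 0], [0, 0, -0.3]], [[0, 0, 0], [0, 0, -0.45]], [[0, 0, 0], [0, 0, -0.6]], [[0, 0, 0], [0, 0, -0.75]], [[0, 0, 0], [0, 0, -0.9]], [[0, 0, 0], [0, 0, -1.0]], [[0, 0, 0], [0, 0, -1.0]], [[0, 0, 0], [0, 0, -1.0]]])

```text
time: 37.5
eef_pos: [480.6, 89.2, 164.4]
orientation: [[0.033, 0.996, 0.084], [0.338, -0.09, 0.937], [0.94, -0.003, -0.34]]
wrist_force: [0.4, 0.1, -1.0]
width: 61.0
```

```bash
python3 -c "
from nx import *
from h import *
go([438,-346,170],'carry')
print(R)
m=[]
for n in ('scene','side'):
    c=cam(n);save(c,n+'14.png')
    print(n,[(round(r['score'],2),at(c,r['uv'],0)) for r in optics.landmark_of(n,'mat')[:2]])
    print(n,[np.array(r['uv']).round(1) for r in optics.landmark_of(n,'nut0')[:8]])
    hs=cv2.cvtColor(c['image'],cv2.COLOR_RGB2HSV)
    q=proj(c,[438,-346,4]);x,y=q.astype(int);m.append(cv2.resize(c['image'][y-45:y+45,x-50:x+50,::-1],(400,360)))
cv2.imwrite('pics/m14.png',np.hstack(m))
"
```

```text
37.5 [480.619  89.175 164.44 ] [-0.657  0.722  1.916  0.917  1.517 -1.148] [ 0.389  0.056 -0.986] 60.962751500732445
carry shift [-0.143 -0.003 -0.391] turn [ 0.002 -0.002 -0.004] rows 8.3 bad [] minwz 290 maxstep 0.04 end q [-1.113  0.938  1.235  0.585  2.058 -1.066]
[[ 0.033  0.996  0.084]
 [ 0.338 -0.09   0.937]
 [ 0.94  -0.003 -0.34 ]]
scene [(0.97, array([ 433.308, -337.535,    0.   ])), (0.45, array([460.747,  76.396,   0.   ]))]
scene [array([273. , 208.5]), array([281.8, 208.5]), array([274.9, 206. ]), array([269.7, 201. ]), array([268.3, 203. ])]
side [(0.8, array([ 442.389, -345.961,    0.   ]))]
side [array([212.1, 223.6])]
```

View pics/m14.png

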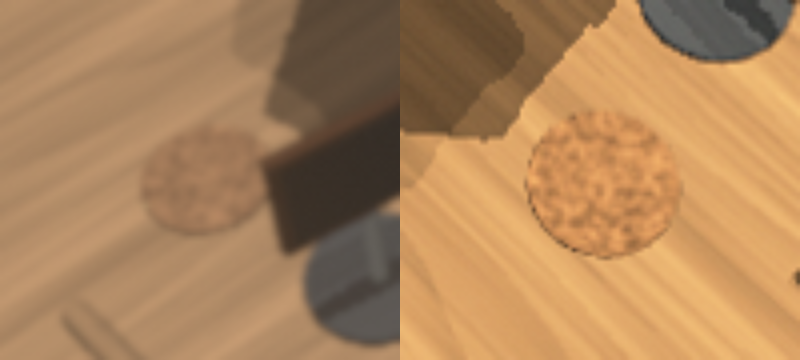

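```bash
python3 -c "
from h import *
for n,d in (('scene',(205,178)),('side',(204.5,183.5))):
    c=cam(n);x,y=proj(c,[438,-346,4]).astype(int);print(n,at(c,(x-50+d[0]/4-.4,y-45+d[1]/4-.4),3))
"
```

```text
scene [ 434.82412433 -343.72226872    3.        ]
side [ 438.37614984 -344.96468535    3.        ]
```

Request:
apply_moves(series=[[[-0.006, 0, -0.016], [0, 0, 0]], [[-0.015, 0, -0.04], [0, 0, 0]], [[-0.029, -0.001, -0.08], [0, 0, 0]], [[-0.044, -0.001, -0.12], [0, 0, 0]], [[-0.059, -0.001, -0.16], [0, 0, 0]], [[-0.073, -0.002, -0.2], [0, 0, 0]], [[-0.088, -0.002, -0.24], [0, 0, 0]], [[-0.102, -0.002, -0.28], [0, 0, 0]], [[-0.117, -0.003, -0.32], [0, 0, 0]], [[-0.132, -0.003, -0.36], [0, 0, 0]], [[-0.143, -0.003, -0.391], [0, 0, 0]], [[-0.143, -0.003, -0.391], [0, 0, 0]]])

```text
time: 39.1
eef_pos: [439.6, -330.6, 161.8]
orientation: [[0.032, 0.996, 0.088], [0.342, -0.093, 0.935], [0.939, 0.0, -0.344]]
wrist_force: [0.1, -0.1, -1.1]
width: 61.2
```

Request:
apply_moves(series=[[[0, 0, 0], [0, 0, 0]], [[0, 0, 0], [0, 0, 0]], [[0, 0, 0], [0, 0, 0]]])

```text
time: 39.4
eef_pos: [440.5, -324.1, 163.1]
orientation: [[0.031, 0.996, 0.082], [0.338, -0.088, 0.937], [0.941, -0.001, -0.339]]
wrist_force: [0.1, -0.6, -0.8]
width: 61.1
```

```bash
python3 -c "
from nx import *
for t in ([439.6,-324.5,60],[439.6,-324.5,52]): move(p,R,t,R)
print(R)"
```

```text
39.4 [ 440.523 -324.092  163.149] [-1.112  0.937  1.239  0.587  2.058 -1.064] [ 0.118 -0.616 -0.836] 61.1084840414732
 shift [-0.097 -0.001  0.035] turn [0. 0. 0.] rows 2.1 bad [] minwz 186 maxstep 0.01 end q [-1.113  1.073  1.225  0.555  1.955 -1.138]
 shift [-0.105 -0.001  0.037] turn [0. 0. 0.] rows 2.2 bad [] minwz 178 maxstep 0.01 end q [-1.113  1.084  1.223  0.553  1.948 -1.143]
[[ 0.031  0.996  0.082]
 [ 0.338 -0.088  0.937]
 [ 0.941 -0.001 -0.339]]
```

Request:
apply_moves(series=[[[-0.03, 0, 0.011], [0, 0, 0]], [[-0.065, -0.001, 0.023], [0, 0, 0]], [[-0.09, -0.001, 0.033], [0, 0, 0]], [[-0.097, -0.001, 0.035], [0, 0, 0]], [[-0.097, -0.001, 0.035], [0, 0, 0]], [[-0.097, -0.001, 0.035], [0, 0, 0]], [[-0.097, -0.001, 0.035], [0, 0, 0]]])

```text
time: 40.1
eef_pos: [440.0, -325.8, 61.3]
orientation: [[0.029, 0.996, 0.084], [0.34, -0.089, 0.936], [0.94, 0.001, -0.342]]
wrist_force: [-0.0, -0.3, -1.4]
width: 60.5
```

```bash
python3 -c "
from nx import *
for t in ([439.6,-324.5,52.3],): move(p,R,t,R1)
print(R)"
```

```text
40.1 [ 440.001 -325.767   61.295] [-1.113  1.069  1.227  0.555  1.954 -1.139] [-0.017 -0.328 -1.368] 60.54565206556271
 shift [-0.008 -0.001  0.004] turn [ 0.002 -0.     0.001] rows 0.2 bad [] minwz 180 maxstep 0.00 end q [-1.112  1.082  1.224  0.552  1.946 -1.144]
[[ 0.029  0.996  0.084]
 [ 0.34  -0.089  0.936]
 [ 0.94   0.001 -0.342]]
```

Request:
apply_moves(series=[[[-0.004, 0, 0.002], [0, 0, 0]], [[-0.007, -0.0005, 0.004], [0, 0, 0]], [[-0.009, -0.0005, 0.0045], [0, 0, 0]], [[-0.009, -0.0005, 0.0045], [0, 0, 0]], [[-0.009, -0.0005, 0.0045], [0, 0, 0]]])

```text
time: 40.6
eef_pos: [439.1, -323.9, 51.4]
orientation: [[0.029, 0.996, 0.084], [0.336, -0.089, 0.938], [0.941, 0.001, -0.338]]
wrist_force: [-1.4, -0.7, 5.8]
width: 61.3
```

Touching the mat. Release, then withdraw along the tool axis.

Request:
apply_moves(series=[[[0, 0, 0], [0, 0, 0]], [[0, 0, 0], [0, 0, 0]], [[0, 0, 0], [0, 0, 0]], [[0, 0, 0], [0, 0, 0]], [[0, 0, 0], [0, 0, 0]]], gripper=0.085)

```text
time: 41.1
eef_pos: [439.2, -324.1, 49.7]
orientation: [[0.031, 0.996, 0.084], [0.339, -0.089, 0.937], [0.94, -0.001, -0.34]]
wrist_force: [0.1, 0.1, -0.4]
width: 84.9
```

Request:
apply_moves(series=[[[0, 0, -0.01], [0, 0, 0]], [[0, 0, -0.03], [0, 0, 0]], [[0, 0, -0.06], [0, 0, 0]], [[0, 0, -0.09], [0, 0, 0]], [[0, 0, -0.12], [0, 0, 0]], [[0, 0, -0.13], [0, 0, 0]], [[0.03, 0, -0.14], [0, 0, 0]], [[0.08, 0, -0.16], [0, 0, 0]], [[0.12, 0, -0.175], [0, 0, 0]], [[0.15, 0, -0.185], [0, 0, 0]], [[0.15, 0, -0.185], [0, 0, 0]], [[0.15, 0, -0.185], [0, 0, 0]]])

```text
time: 42.3
eef_pos: [428.4, -446.4, 254.3]
orientation: [[0.03, 0.996, 0.084], [0.34, -0.089, 0.936], [0.94, 0.0, -0.342]]
wrist_force: [0.8, 0.7, -0.5]
width: 85.0
```

```bash
python3 -c "
from nx import *
from h import *
print(R)
c=cam('wrist');save(c,'w15.png')
for l in ('cup','mat'):print(l,[(round(r['score'],2),np.array(r['uv']),at(c,r['uv'],4 if l=='cup' else 0)) for r in optics.landmark_of('wrist',l)[:2]])
c=cam('side');save(c,'side15.png')
for l in ('cup','mat'):print(l,[(round(r['score'],2),np.array(r['uv']),at(c,r['uv'],4 if l=='cup' else 0)) for r in optics.landmark_of('side',l)[:2]])
# knob for 2nd grip: tool-down target; jaws tangential, chosen by IK margin
a=-.96-.115+np.pi/2;axis=np.array([560,-4.5]);K=axis+150*np.array([np.cos(a),np.sin(a)]);print('knob',K)
for t in (a+np.pi/2,a-np.pi/2,a,a+np.pi):
    y=np.array([np.cos(t),np.sin(t),0]);z=np.array([0,0,-1.]);Rt=np.c_[np.cross(y,z),y,z];q=ik([*K,150],Rt)
    t2=t+np.pi/2;y2=np.array([np.cos(t2),np.sin(t2),0]);R2=np.c_[np.cross(y2,z),y2,z];K2=axis+150*np.array([np.cos(a+np.pi/2),np.sin(a+np.pi/2)])
    print(t,q[5],ik([*K2,60],R2));move(p,R,[*K,180],Rt)
"
```

```text
42.3 [ 428.441 -446.373  254.269] [-1.185  0.967  0.895  0.648  2.35  -0.908] [ 0.769  0.651 -0.521] 84.98894922166683
[[ 0.03   0.996  0.084]
 [ 0.34  -0.089  0.936]
 [ 0.94   0.    -0.342]]
cup [(0.79, array([282.8, 368.4]), array([ 437.88 , -338.885,    4.   ])), (0.35, array([397.1, 141.7]), array([750.849, 197.223,   4.   ]))]
mat []
cup [(0.7, array([163.2, 179.6]), array([492.207, 334.875,   4.   ]))]
mat []
knob [691.939  66.86 ]
2.066592653589793 -2.0695415531106782 [0.118 0.454 1.888 0.    0.8   2.764]
 shift [0.113 0.217 0.528] turn [ 1.286 -0.691 -1.836] rows 15.6 bad [] minwz 382 maxstep 0.09 end q [-0.003  0.538  1.341  0.     1.263 -2.07 ]
-1.075 1.0720511004791144 [ 0.118  0.454  1.888  0.     0.8   -0.378]
 shift [0.113 0.217 0.528] turn [-0.6   -1.117  0.856] rows 11.6 bad [] minwz 382 maxstep 0.13 end q [-0.003  0.538  1.341  0.     1.263  1.072]
0.4957963267948966 -0.49874522631578216 [ 0.118  0.454  1.888  0.     0.8   -1.948]
 shift [0.113 0.217 0.528] turn [ 0.357 -1.185 -0.509] rows 11.6 bad [] minwz 382 maxstep 0.06 end q [-0.003  0.538  1.341  0.     1.263 -0.499]
3.6373889803846895 2.6428474272740115 [0.118 0.454 1.888 0.    0.8   1.193]
 shift [0.113 0.217 0.528] turn [-1.507 -0.454  2.151] rows 17.8 bad [] minwz 382 maxstep 0.26 end q [-0.003  0.538  1.341  0.     1.263  2.643]
```

Request:
apply_moves(series=[[[0.16, 0.217, 0.511], [-0.6, -1.117, 0.856]], [[0.16, 0.217, 0.511], [-0.6, -1.117, 0.856]], [[0.16, 0.217, 0.511], [-0.6, -1.117, 0.856]], [[0.16, 0.217, 0.511], [-0.6, -1.117, 0.856]], [[0.16, 0.217, 0.511], [-0.6, -1.117, 0.856]], [[0.16, 0.217, 0.511], [-0.6, -1.117, 0.856]], [[0.16, 0.217, 0.511], [-0.6, -1.117, 0.856]], [[0.16, 0.217, 0.511], [-0.6, -1.117, 0.856]], [[0.16, 0.217, 0.511], [-0.6, -1.117, 0.856]], [[0.16, 0.217, 0.511], [-0.6, -1.117, 0.856]], [[0.16, 0.217, 0.511], [-0.6, -1.117, 0.856]], [[0.16, 0.217, 0.511], [-0.6, -1.117, 0.856]]], gripper=0.06)

```text
time: 43.8
eef_pos: [681.6, 48.2, 230.8]
orientation: [[0.88, 0.476, -0.001], [0.476, -0.88, -0.002], [-0.002, 0.001, -1.0]]
wrist_force: [0.9, -0.9, -0.1]
width: 59.9
```

```bash
cat > kn.py <<'E'
from nx import *
from h import *
a=-.96-.115+np.pi/2;K=np.array([560,-4.5])+150*np.array([np.cos(a),np.sin(a)])
t=-1.075;y=np.array([np.cos(t),np.sin(t),0]);zz=np.array([0,0,-1.]);Rt=np.c_[np.cross(y,zz),y,zz]
move(p,R,[*K,130],Rt)
c=cam('wrist');save(c,'kn.png')
for l in ('pin_knob','bowl_in','tray_in','roll0','nut0'): print(l,[(round(r['score'],2),at(c,r['uv'],Z.get(l,45) if l!='roll0' else 31.5)) for r in optics.landmark_of('wrist',l)[:8]])
print(R)
E
python3 kn.py
```

```text
43.8 [681.566  48.216 230.83 ] [-0.029  0.48   1.314 -0.002  1.349  1.046] [ 0.87  -0.878 -0.058] 59.897143293598724
 shift [ 0.018 -0.012  0.101] turn [ 0.001  0.002 -0.   ] rows 2.1 bad [] minwz 502 maxstep 0.01 end q [-0.003  0.585  1.389 -0.     1.168  1.072]
pin_knob [(0.78, array([691.052,  64.833,  71.5  ]))]
bowl_in []
tray_in [(0.75, array([547.685, -88.708,  31.5  ]))]
roll0 [(0.92, array([ 578.482, -105.929,   31.5  ])), (0.62, array([ 513.667, -110.274,   31.5  ]))]
nut0 [(0.7, array([509.15,  42.06,  45.  ])), (0.69, array([494.835,  43.452,  45.   ])), (0.56, array([473.068,  43.982,  45.   ]))]
[[ 0.88   0.476 -0.001]
 [ 0.476 -0.88  -0.002]
 [-0.002  0.001 -1.   ]]
```

Request:
apply_moves(series=[[[0.01, -0.006, 0.05], [0, 0, 0]], [[0.01, -0.006, 0.05], [0, 0, 0]]])

```text
time: 44.3
eef_pos: [682.6, 53.6, 175.6]
orientation: [[0.881, 0.474, -0.01], [0.474, -0.881, 0.002], [-0.008, -0.006, -1.0]]
wrist_force: [-1.5, -0.5, -1.2]
width: 60.4
```

```bash
cp pics/kn.png pics/kn0.png; python3 kn.py
```

```text
44.3 [682.635  53.566 175.596] [-0.023  0.532  1.364  0.002  1.255  1.054] [-1.459 -0.478 -1.177] 60.3953915337497
 shift [ 0.015 -0.007  0.045] turn [-0.006  0.008 -0.002] rows 1.0 bad [] minwz 502 maxstep 0.00 end q [-0.003  0.585  1.389  0.     1.168  1.072]
pin_knob [(0.75, array([692.269,  66.024,  71.5  ]))]
bowl_in []
tray_in [(0.8, array([547.674, -85.139,  31.5  ])), (0.74, array([575.262,   9.265,  31.5  ]))]
roll0 [(0.56, array([ 577.914, -104.045,   31.5  ]))]
nut0 [(0.62, array([506.726,  41.5  ,  45.   ]))]
[[ 0.881  0.474 -0.01 ]
 [ 0.474 -0.881  0.002]
 [-0.008 -0.006 -1.   ]]
```

View pics/kn0.png

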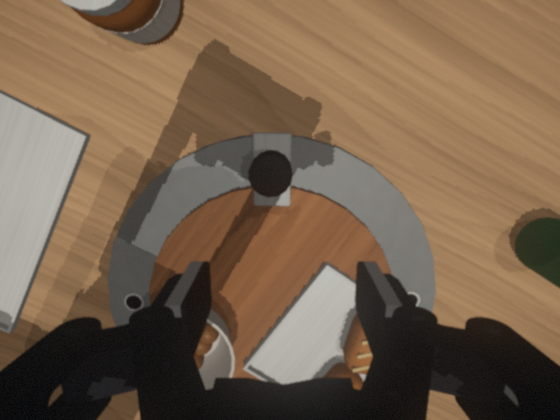

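Request:
apply_moves(series=[[[0, 0, 0], [0, 0, 0]], [[0, 0, 0], [0, 0, 0]], [[0, 0, 0], [0, 0, 0]]])

```text
time: 44.9
eef_pos: [686.9, 55.1, 181.5]
orientation: [[0.88, 0.476, 0.001], [0.476, -0.88, 0.001], [0.001, -0.001, -1.0]]
wrist_force: [-0.0, 0.5, -0.3]
width: 60.2
```

```bash
python3 kn.py|head -3
```

```text
44.9 [686.914  55.091 181.532] [-0.021  0.527  1.357  0.001  1.257  1.054] [-0.044  0.539 -0.254] 60.21324543817948
 shift [ 0.01  -0.008  0.051] turn [-0.001 -0.001  0.   ] rows 1.1 bad [] minwz 502 maxstep 0.00 end q [-0.003  0.585  1.389  0.     1.168  1.072]
pin_knob [(0.55, array([690.899,  65.059,  71.5  ])), (0.49, array([600.938,  19.715,  71.5  ])), (0.38, array([577.59 , -64.834,  71.5  ]))]
```

Request:
apply_moves(series=[[[0.0097, -0.0072, 0.03], [0, 0, 0]], [[0.0097, -0.0072, 0.05], [0, 0, 0]], [[0.0097, -0.0072, 0.09], [0, 0, 0]], [[0.0097, -0.0072, 0.12], [0, 0, 0]], [[0.0097, -0.0072, 0.1285], [0, 0, 0]], [[0.0097, -0.0072, 0.1285], [0, 0, 0]], [[0.0097, -0.0072, 0.1285], [0, 0, 0]], [[0.0097, -0.0072, 0.1285], [0, 0, 0]]])

```text
time: 46.0
eef_pos: [693.5, 66.2, 54.6]
orientation: [[0.88, 0.476, 0.003], [0.476, -0.88, 0.001], [0.004, 0.001, -1.0]]
wrist_force: [0.2, 0.1, 0.7]
width: 60.1
```

Request:
apply_moves(series=[[[0, 0, 0], [0, 0, 0]], [[0, 0, 0], [0, 0, 0]], [[0, 0, 0], [0, 0, 0]], [[0, 0, 0], [0, 0, 0]], [[0, 0, 0], [0, 0, 0]]], gripper=0.015, newtons=70)

```text
time: 46.5
eef_pos: [692.8, 66.1, 54.2]
orientation: [[0.88, 0.476, 0.002], [0.476, -0.88, 0.001], [0.002, 0.0, -1.0]]
wrist_force: [-0.8, 0.2, 5.4]
width: 34.6
```

Request:
apply_moves(series=[[[0, 0, -0.006], [0, 0, 0]], [[0, 0, -0.012], [0, 0, 0]], [[0, 0, -0.017], [0, 0, 0]], [[0, 0, -0.017], [0, 0, 0]], [[0, 0, -0.017], [0, 0, 0]]])

```text
time: 47.0
eef_pos: [692.5, 66.3, 69.4]
orientation: [[0.88, 0.476, 0.001], [0.476, -0.88, 0.001], [0.002, -0.001, -1.0]]
wrist_force: [4.9, 1.1, -9.8]
width: 34.5
```

Drawn. Carry round 90° (tool x outward, y clockwise-tangent).

Request:
apply_moves(series=[[[-0.0006, -0.0131, 0], [0, 0, -0.0873]], [[-0.0023, -0.026, 0], [0, 0, -0.1745]], [[-0.0051, -0.0388, 0], [0, 0, -0.2618]], [[-0.009, -0.0513, 0], [0, 0, -0.3491]], [[-0.0141, -0.0634, 0], [0, 0, -0.4363]], [[-0.0201, -0.075, 0], [0, 0, -0.5236]], [[-0.0271, -0.086, 0], [0, 0, -0.6109]], [[-0.0351, -0.0964, 0], [0, 0, -0.6981]], [[-0.0439, -0.1061, 0], [0, 0, -0.7854]]])

```text
time: 47.9
eef_pos: [602.7, 140.1, 69.5]
orientation: [[0.282, 0.959, 0.001], [0.959, -0.282, 0.003], [0.003, -0.0, -1.0]]
wrist_force: [4.3, 5.5, -9.6]
width: 34.4
```

Request:
apply_moves(series=[[[-0.0006, -0.0131, 0], [0, 0, -0.0873]], [[-0.0023, -0.026, 0], [0, 0, -0.1745]], [[-0.0051, -0.0388, 0], [0, 0, -0.2618]], [[-0.009, -0.0513, 0], [0, 0, -0.3491]], [[-0.0141, -0.0634, 0], [0, 0, -0.4363]], [[-0.0201, -0.075, 0], [0, 0, -0.5236]], [[-0.0271, -0.086, 0], [0, 0, -0.6109]], [[-0.0351, -0.0964, 0], [0, 0, -0.6981]], [[-0.0439, -0.1061, 0], [0, 0, -0.7854]], [[-0.0439, -0.1061, 0], [0, 0, -0.7854]], [[-0.0439, -0.1061, 0], [0, 0, -0.7854]]])

```text
time: 49.0
eef_pos: [486.5, 127.9, 69.3]
orientation: [[-0.474, 0.881, -0.004], [0.881, 0.474, 0.003], [0.004, -0.002, -1.0]]
wrist_force: [-2.4, 8.6, -9.3]
width: 34.4
```

Request:
apply_moves(series=[[[0, -0.0, 0.006], [0, 0, 0]], [[0, 0, 0.012], [0, 0, 0]], [[0, 0, 0.017], [0, 0, 0]], [[0, 0, 0.017], [0, 0, 0]], [[0, 0, 0.017], [0, 0, 0]]])

```text
time: 49.5
eef_pos: [488.5, 129.0, 54.2]
orientation: [[-0.473, 0.881, -0.0], [0.881, 0.473, 0.004], [0.004, 0.002, -1.0]]
wrist_force: [-5.4, 12.3, 10.4]
width: 34.1
```

Request:
apply_moves(series=[[[0, 0, 0], [0, 0, 0]], [[0, 0, 0], [0, 0, 0]], [[0, 0, 0], [0, 0, 0]], [[0, 0, 0], [0, 0, 0]]], gripper=0.06)

```text
time: 49.9
eef_pos: [488.6, 126.6, 52.7]
orientation: [[-0.475, 0.88, -0.0], [0.88, 0.475, 0.001], [0.001, 0.0, -1.0]]
wrist_force: [-0.1, -0.5, 0.5]
width: 59.9
```

Request:
apply_moves(series=[[[0, 0, -0.04], [0, 0, 0]], [[0, 0, -0.08], [0, 0, 0]], [[0, 0, -0.12], [0, 0, 0]], [[0, 0, -0.16], [0, 0, 0]], [[0, 0, -0.2], [0, 0, 0]], [[0, 0, -0.2], [0, 0, 0]], [[0, 0, -0.2], [0, 0, 0]]])

```text
time: 50.6
eef_pos: [489.0, 126.5, 253.4]
orientation: [[-0.475, 0.88, 0.002], [0.88, 0.475, 0.001], [0.0, 0.002, -1.0]]
wrist_force: [0.5, -0.7, -0.9]
width: 60.4
```

```bash
python3 - <<'E'
from h import *
np.set_printoptions(precision=1,suppress=True)
for n in ['wrist','side','scene']:
    c=cam(n);save(c,n+'16.png');print(n)
    for l,z in [('pin_knob',71.5),('bowl_in',33.5),('tray_in',31.5),('roll0',31.5),('sign_top',168),('nut0',45)]:
        for r in optics.landmark_of(n,l)[:6]:
            if r['score']>.3: print(l,round(r['score'],2),np.array(r['uv']),at(c,r['uv'],z))
    for zz in (71.5,83.5): print(zz,proj(c,[488.7,127.5,zz]))
s=robot.read_state();print(s['time'],s['eef_pos'],s['orientation'],s['joints'])
E
```

```text
wrist
pin_knob 0.7 [282.6 187.8] [489.4 126.4  71.5]
bowl_in 0.9 [204.2 333.7] [495.5 -72.3  33.5]
bowl_in 0.55 [365.7 331.9] [656.1  17.   33.5]
tray_in 0.6 [340.  346.1] [641.  -14.1  31.5]
roll0 0.88 [340.6 376.8] [663.3 -50.1  31.5]
roll0 0.88 [365.3 334.8] [658.8  12.6  31.5]
nut0 0.59 [196.6 333.8] [486.9 -68.2  45. ]
nut0 0.58 [216.2 329.4] [503.5 -52.9  45. ]
nut0 0.53 [214.  346.1] [510.6 -73.3  45. ]
71.5 [282.5 186.3]
83.5 [282.5 189.2]
side
pin_knob 0.53 [207.1 207.4] [490.1 110.9  71.5]
bowl_in 0.98 [256.8 251.2] [505.1 -66.9  33.5]
tray_in 0.65 [277.2 210.9] [637.4  -8.9  31.5]
tray_in 0.56 [163.4 177.9] [485.8 316.4  31.5]
roll0 0.88 [292.5 215.9] [655.1 -51.1  31.5]
roll0 0.74 [274.8 201.3] [656.8  20.2  31.5]
sign_top 0.79 [352.1 260.7] [ 582.8 -303.2  168. ]
nut0 0.6 [264.7 256.2] [504.2 -97.9  45. ]
nut0 0.58 [245.4 251.2] [479.4 -51.9  45. ]
nut0 0.58 [255.8 259.7] [480.8 -89.5  45. ]
nut0 0.4 [251.6 243.9] [506.2 -46.6  45. ]
nut0 0.4 [256.4 254.8] [492.  -79.9  45. ]
71.5 [202.8 204.3]
83.5 [202.3 201.5]
scene
pin_knob 0.67 [236.6 228.1] [511.2 -91.3  71.5]
pin_knob 0.66 [285.9 187.7] [488.1 120.9  71.5]
bowl_in 0.75 [236.4 229.6] [488.1 -73.6  33.5]
tray_in 0.94 [289.2 247. ] [634.1  -8.6  31.5]
roll0 0.74 [282.9 259. ] [652.6 -51.   31.5]
roll0 0.61 [303.1 246.7] [659.4  20.2  31.5]
sign_top 0.75 [187.2 266.3] [ 592.7 -310.5  168. ]
sign_top 0.47 [271.6 238.2] [ 663.4 -106.   168. ]
nut0 0.56 [237.  231.4] [502.5 -83.4  45. ]
nut0 0.5 [227.1 231.4] [ 483.7 -103.6   45. ]
nut0 0.49 [242.2 219.3] [477.6 -42.2  45. ]
nut0 0.43 [246.3 223.2] [496.8 -43.7  45. ]
nut0 0.42 [238.2 229.4] [499.1 -76.   45. ]
nut0 0.36 [246.1 227.7] [509.3 -55.6  45. ]
71.5 [287.6 186.8]
83.5 [287.8 183.8]
51.65 [488.5 126.6 252.6] [[-0.5  0.9 -0. ]
 [ 0.9  0.5  0. ]
 [ 0.   0.  -1. ]] [ 0.1  0.2  1.7  0.   1.3 -0.4]
```

Request:
apply_moves(series=[[[-0.4265, -0.1257, -0.047], [0, 0, 1.7]], [[-0.4265, -0.1257, -0.047], [0, 0, 1.7]], [[-0.4265, -0.1257, -0.047], [0, 0, 1.7]], [[-0.4265, -0.1257, -0.047], [0, 0, 1.7]], [[-0.4265, -0.1257, -0.047], [0, 0, 1.7]], [[-0.4265, -0.1257, -0.047], [0, 0, 1.7]], [[-0.4265, -0.1257, -0.047], [0, 0, 1.7]], [[-0.4265, -0.1257, -0.047], [0, 0, 1.7]], [[-0.4265, -0.1257, -0.047], [0, 0, 1.7]], [[-0.4265, -0.1257, -0.047], [0, 0, 1.7]], [[-0.4265, -0.1257, -0.047], [0, 0, 1.7]], [[-0.4265, -0.1257, -0.047], [0, 0, 1.7]]])

```text
time: 52.85
eef_pos: [580.8, -309.1, 298.7]
orientation: [[0.936, 0.353, -0.001], [0.353, -0.936, 0.002], [-0.0, -0.002, -1.0]]
wrist_force: [-0.2, 0.1, -1.3]
width: 59.9
```

```bash
python3 -c "
from nx import *
Rt=np.array([[0,-1.,0],[-1,0,0],[0,0,-1]])
move(p,R,[581,-308,300],Rt)"
```

```text
52.85 [ 580.807 -309.14   298.667] [-0.595  0.397  1.283  0.001  1.463  0.615] [-0.171  0.098 -1.33 ] 59.87823149400181
 shift [ 0.001 -0.001 -0.001] turn [-0.001  0.002  1.931] rows 12.9 bad [] minwz 671 maxstep 0.08 end q [-0.592  0.394  1.282  0.     1.465  2.549]
```

Request:
apply_moves(series=[[[0, 0, 0], [0, 0, 1.75]], [[0, 0, 0], [0, 0, 1.75]], [[0, 0, 0], [0, 0, 1.75]], [[0, 0, 0], [0, 0, 1.75]], [[0, 0, 0], [0, 0, 1.75]], [[0, 0, 0], [0, 0, 1.75]], [[0, 0, 0], [0, 0, 1.75]], [[0, 0, 0], [0, 0, 1.75]], [[0, 0, 0], [0, 0, 1.75]], [[0, 0, 0], [0, 0, 1.75]], [[0, 0, 0], [0, 0, 1.75]], [[0, 0, 0], [0, 0, 1.75]]])

```text
time: 54.05
eef_pos: [580.9, -308.4, 298.9]
orientation: [[0.181, -0.983, -0.0], [-0.983, -0.181, 0.001], [-0.001, 0.0, -1.0]]
wrist_force: [-0.5, -0.2, -0.1]
width: 60.0
```

```bash
python3 w.py w17.png sign_top cup mat; python3 st.py
```

```text
[ 593.6 -376.4  441.3] [ 0.1 -0.3  1. ]
sign_top 0.67 [282.4 202.5] [ 580.9 -307.1  168. ]
cup 0.84 [407.2 156.8] [ 436.9 -347.9    4. ]
mat 0.53 [186.4 351.7] [666.7 -26.6   0. ]
54.25 [ 580.89803 -308.35995  298.96587] [-0.5934   0.39577  1.28401  0.00076  1.46287  2.35784] 60.01702879521356 [-0.27164 -0.13907  0.18345]
[[ 0.18913 -0.98195 -0.00045]
 [-0.98195 -0.18913  0.00122]
 [-0.00128  0.00021 -1.     ]]
```

View pics/w17.png

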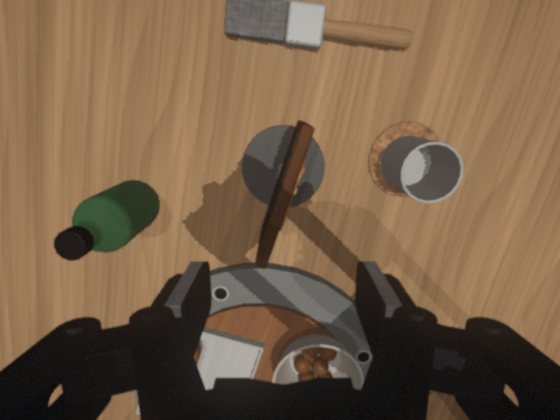

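```bash
python3 - <<'E'
from h import *
np.set_printoptions(precision=1,suppress=True)
c=cam('wrist');im=c['image'].astype(int)
for r in (121,123,125,130,140,155,170,185,200,215,230,245,255,262,266,268): 
    row=im[r,240:325];print(r,' '.join('%d'%v for v in row[:,0][::3]),'| R-B',' '.join('%d'%v for v in (row[:,0]-row[:,2])[::3]))
from itertools import product
for th in (-.15,-.1,-.05,0,.05,.1):
    n=np.array([np.cos(th),np.sin(th),0]);t=np.array([-n[1],n[0],0]);o=np.array([581,-307.5,168])
    print(th,[proj(c,o+a*60*t+b*5*n) for a,b in ((-1,-1),(-1,1),(1,1),(1,-1))])
E
```

```text
121 156 162 163 158 168 161 160 159 158 158 162 159 165 165 152 150 155 160 163 136 81 114 153 167 174 173 170 172 164 | R-B 67 69 70 68 71 70 69 68 68 68 68 68 71 70 67 64 67 68 69 61 38 54 67 70 73 73 72 72 70
123 156 163 162 159 167 161 160 159 158 158 162 160 164 162 150 151 156 160 162 115 57 61 89 154 175 173 171 170 160 | R-B 68 70 69 68 71 69 69 68 67 68 68 69 69 68 66 65 68 70 69 53 32 31 43 67 73 73 72 72 67
125 158 165 160 160 167 161 160 159 157 158 161 151 138 118 111 112 112 121 149 83 57 75 84 89 157 172 172 171 161 | R-B 69 70 69 69 70 69 69 68 68 68 70 64 56 40 36 38 42 52 65 42 31 41 44 46 68 71 73 71 69
130 160 165 159 165 165 162 159 145 103 93 95 94 94 95 94 92 66 69 56 53 62 97 101 101 94 152 174 166 162 | R-B 69 70 68 70 70 70 68 61 25 9 7 9 8 8 9 9 12 14 15 22 34 54 53 55 52 67 73 70 71
140 164 163 162 166 97 92 92 94 93 92 91 92 93 92 65 64 62 49 48 65 96 96 100 90 84 142 165 163 163 | R-B 69 69 69 71 18 10 7 8 8 8 7 8 9 8 10 12 11 14 18 34 55 53 53 49 14 58 70 71 70
155 164 118 64 71 88 91 90 91 89 89 91 89 82 60 63 52 41 58 90 96 97 87 83 86 85 85 91 92 153
[... 1879 characters left out ...]
 134 141 142 141 138 148 142 146 146 | R-B 7 7 6 7 7 6 7 10 14 7 7 7 7 7 9 9 9 12 20 38 59 61 61 63 61 66 61 63 62
-0.15 [array([316.3, 129.2]), array([303.4, 124.5]), array([252. , 267.3]), array([263.6, 271.1])]
-0.1 [array([312.5, 127.6]), array([299.4, 123.5]), array([255.4, 268.6]), array([267.2, 271.8])]
-0.05 [array([308.7, 126.1]), array([295.4, 122.8]), array([258.9, 269.8]), array([270.9, 272.4])]
0 [array([304.7, 124.9]), array([291.3, 122.2]), array([262.5, 270.8]), array([274.5, 272.9])]
0.05 [array([300.7, 123.8]), array([287.2, 121.9]), array([266.1, 271.6]), array([278.2, 273.2])]
0.1 [array([296.7, 123. ]), array([283. , 121.7]), array([269.7, 272.3]), array([281.9, 273.3])]
```

```bash
python3 - <<'E'
from h import *
from scipy.optimize import least_squares
c=cam('wrist');obs=np.array([[313,128],[300,121.5],[254.5,263.5],[266.5,266.5]])
def f(v):
    n=np.array([np.cos(v[2]),np.sin(v[2]),0]);t=np.array([-n[1],n[0],0]);o=np.array([v[0],v[1],168])
    return (np.array([proj(c,o+a*60*t+b*5*n) for a,b in ((-1,-1),(-1,1),(1,1),(1,-1))])-obs).ravel()
r=least_squares(f,[581,-308,-.1],x_scale=[1,1,.01]);print(r.x,r.fun.round(1))
from nx import *
t=np.pi+r.x[2];y=np.array([np.cos(t),np.sin(t),0]);zz=np.array([0,0,-1.]);Rt=np.c_[np.cross(y,zz),y,zz]
move(p,R,[r.x[0],r.x[1],200],Rt)
E
```

```text
[ 5.81627343e+02 -3.09619110e+02 -1.18175177e-01] [ 0.7 -3.   0.6 -0.8 -0.6  2.1 -0.8  2.6]
54.35 [ 580.896 -308.378  299.034] [-0.593  0.396  1.284  0.001  1.463  2.359] [-0.229 -0.44   0.939] 59.87093018865248
 shift [ 0.002 -0.001  0.099] turn [0.    0.001 0.308] rows 2.1 bad [] minwz 572 maxstep 0.01 end q [-0.594  0.469  1.409  0.     1.263  2.666]
```

Request:
apply_moves(series=[[[0.002, -0.001, 0.04], [0, 0, 0.15]], [[0.002, -0.001, 0.08], [0, 0, 0.308]], [[0.002, -0.001, 0.1], [0, 0, 0.308]], [[0.002, -0.001, 0.1], [0, 0, 0.308]], [[0.002, -0.001, 0.12], [0, 0, 0.308]], [[0.002, -0.001, 0.14], [0, 0, 0.308]], [[0.002, -0.001, 0.149], [0, 0, 0.308]], [[0.002, -0.001, 0.149], [0, 0, 0.308]], [[0.002, -0.001, 0.149], [0, 0, 0.308]]], gripper=0.06)

```text
time: 55.25
eef_pos: [583.0, -310.5, 151.4]
orientation: [[-0.12, -0.993, 0.001], [-0.993, 0.12, 0.0], [-0.0, -0.001, -1.0]]
wrist_force: [0.3, 0.5, 0.3]
width: 59.9
```

Request:
apply_moves(series=[[[0, 0, 0], [0, 0, 0]], [[0, 0, 0], [0, 0, 0]], [[0, 0, 0], [0, 0, 0]], [[0, 0, 0], [0, 0, 0]], [[0, 0, 0], [0, 0, 0]], [[0, 0, 0], [0, 0, 0]], [[0, 0, 0], [0, 0, 0]]], gripper=0, newtons=25)

```text
time: 55.95
eef_pos: [580.9, -310.1, 150.8]
orientation: [[-0.12, -0.993, -0.002], [-0.993, 0.12, 0.001], [-0.001, 0.003, -1.0]]
wrist_force: [-5.1, 0.1, 6.1]
width: 9.4
```

```bash
python3 st.py; python3 -c "
from bench import robot;print(robot.read_state()['wrist_torque'])"
```

```text
55.95 [ 580.92    -310.06241  150.78896] [-0.5948   0.51661  1.4603  -0.00059  1.16725  2.66735] 9.395463151848196 [-5.10486  0.07347  6.10846]
[[-0.12004 -0.99277 -0.00243]
 [-0.99277  0.12004  0.00099]
 [-0.00069  0.00253 -1.     ]]
[0.03687723 0.80332705 0.02929292]
```

Request:
apply_moves(series=[[[0, 0, 0], [0, 0, -0.13]], [[0, 0, 0], [0, 0, -0.26]], [[0, 0, 0], [0, 0, -0.39]], [[0, 0, 0], [0, 0, -0.52]], [[0, 0, 0], [0, 0, -0.65]], [[0, 0, 0], [0, 0, -0.78]], [[0, 0, 0], [0, 0, -0.91]], [[0, 0, 0], [0, 0, -1.04]], [[0, 0, 0], [0, 0, -1.17]], [[0, 0, 0], [0, 0, -1.3]], [[0, 0, 0], [0, 0, -1.43]], [[0, 0, 0], [0, 0, -1.56]]])

```text
time: 57.15
eef_pos: [582.5, -308.9, 150.8]
orientation: [[0.992, -0.126, 0.0], [-0.126, -0.992, 0.003], [0.0, -0.003, -1.0]]
wrist_force: [-0.3, 3.8, 4.6]
width: 9.4
```

Request:
apply_moves(series=[[[0, 0, 0], [0, 0, -0.13]], [[0, 0, 0], [0, 0, -0.26]], [[0, 0, 0], [0, 0, -0.39]], [[0, 0, 0], [0, 0, -0.52]], [[0, 0, 0], [0, 0, -0.65]], [[0, 0, 0], [0, 0, -0.78]], [[0, 0, 0], [0, 0, -0.91]], [[0, 0, 0], [0, 0, -1.04]], [[0, 0, 0], [0, 0, -1.17]], [[0, 0, 0], [0, 0, -1.3]], [[0, 0, 0], [0, 0, -1.43]], [[0, 0, 0], [0, 0, -1.56]]])

```text
time: 58.35
eef_pos: [581.3, -307.2, 150.8]
orientation: [[0.136, 0.991, -0.002], [0.991, -0.136, 0.005], [0.005, -0.003, -1.0]]
wrist_force: [-4.1, 7.7, 8.6]
width: 9.2
```

```bash
cat > tq.py <<'E'
from bench import robot
import numpy as np
s=robot.read_state();R=np.array(s['orientation']);print(s['time'],'yaw of tool y',np.arctan2(R[1,1],R[0,1]),'tq',s['wrist_torque'],s['wrist_force'],s['tau'][5],s['joints'][5],s['width'])
E
python3 tq.py
```

```text
58.35 yaw of tool y -0.1365394951970458 tq [ 1.16241426  0.57991228 -0.05367666] [-4.09660482  7.74919305  8.62247064] 1.6741033270955086 -0.4579047615576575 9.203112809111742
```

Request:
apply_moves(series=[[[0, 0, 0], [0, 0, -0.08]], [[0, 0, 0], [0, 0, -0.16]], [[0, 0, 0], [0, 0, -0.22]], [[0, 0, 0], [0, 0, -0.26]], [[0, 0, 0], [0, 0, -0.26]]])

```text
time: 58.85
eef_pos: [580.9, -307.2, 150.8]
orientation: [[-0.119, 0.993, -0.003], [0.993, 0.119, 0.005], [0.006, -0.002, -1.0]]
wrist_force: [-4.2, 8.1, 9.1]
width: 9.2
```

```bash
python3 tq.py
```

```text
58.85 yaw of tool y 0.11934377440232118 tq [1.15013583 0.629707   0.05209585] [-4.24747972  8.14445771  9.14284416] -0.3404082264751196 -0.7137495912255242 9.17558656121045
```

Request:
apply_moves(series=[[[0, 0, 0], [0, 0, -0.03]], [[0, 0, 0], [0, 0, -0.06]], [[0, 0, 0], [0, 0, -0.06]]])

```text
time: 59.15
eef_pos: [580.8, -307.3, 150.8]
orientation: [[-0.177, 0.984, -0.003], [0.984, 0.177, 0.006], [0.006, -0.002, -1.0]]
wrist_force: [-3.7, 8.9, 8.7]
width: 9.3
```

```bash
python3 tq.py
```

```text
59.15 yaw of tool y 0.1776035641782553 tq [ 1.21215769  0.72756036 -0.6366797 ] [-3.70662505  8.93741809  8.70290446] -0.9199588559567928 -0.7723786810329233 9.348328313944585
```

Request:
apply_moves(series=[[[0, 0, 0], [0, 0, 0.02]], [[0, 0, 0], [0, 0, 0.02]]])

```text
time: 59.35
eef_pos: [580.9, -307.3, 150.8]
orientation: [[-0.156, 0.988, -0.003], [0.988, 0.156, 0.006], [0.006, -0.002, -1.0]]
wrist_force: [-4.9, 8.6, 8.4]
width: 9.8
```

```bash
python3 tq.py
```

```text
59.35 yaw of tool y 0.15688285677925248 tq [ 1.26332543  0.66452597 -0.34178126] [-4.90155812  8.63871785  8.38863145] -0.17455539666116238 -0.7515444340608649 9.823160208481069
```

Request:
apply_moves(series=[[[0, 0, 0], [0, 0, 0.01]], [[0, 0, 0], [0, 0, 0.01]]])

```text
time: 59.55
eef_pos: [580.8, -307.2, 150.8]
orientation: [[-0.147, 0.989, -0.003], [0.989, 0.147, 0.005], [0.006, -0.002, -1.0]]
wrist_force: [-4.9, 8.5, 9.1]
width: 9.5
```

```bash
python3 tq.py
```

```text
59.55 yaw of tool y 0.1478098519414494 tq [1.16567653 0.60588305 0.00814072] [-4.93369181  8.53104384  9.11972563] 0.03741849563084543 -0.7422659372175505 9.525594401328444
```

Request:
apply_moves(series=[[[0, 0, 0], [0, 0, 0.015]], [[0, 0, 0], [0, 0, 0.015]]])

```text
time: 59.75
eef_pos: [580.9, -307.3, 150.8]
orientation: [[-0.132, 0.991, -0.003], [0.991, 0.132, 0.005], [0.006, -0.002, -1.0]]
wrist_force: [-4.7, 9.1, 7.7]
width: 9.3
```

```bash
python3 tq.py
```

```text
59.75 yaw of tool y 0.13273815033441727 tq [ 1.19677056  0.72757008 -0.11211554] [-4.68674546  9.12170868  7.74800803] 0.0865689804777503 -0.7271964487231551 9.333852732469687
```

Request:
apply_moves(series=[[[0, 0, 0], [0, 0, 0.08]], [[0, 0, 0], [0, 0, 0.16]], [[0, 0, 0], [0, 0, 0.24]], [[0, 0, 0], [0, 0, 0.29]], [[0, 0, 0], [0, 0, 0.29]], [[0, 0, 0], [0, 0, 0.29]]])

```text
time: 60.35
eef_pos: [581.3, -307.3, 150.8]
orientation: [[0.156, 0.988, -0.002], [0.988, -0.156, 0.005], [0.005, -0.003, -1.0]]
wrist_force: [-3.5, 8.6, 8.3]
width: 9.4
```

```bash
python3 tq.py
```

```text
60.35 yaw of tool y -0.157015759253005 tq [ 1.28483822  0.52692451 -0.05782316] [-3.49330518  8.55948795  8.27495655] -0.0035002170625375584 -0.43747744294603574 9.428423474017356
```

Request:
apply_moves(series=[[[0, 0, 0], [0, 0, 0]], [[0, 0, 0], [0, 0, 0]], [[0, 0, 0], [0, 0, 0]], [[0, 0, 0], [0, 0, 0]], [[0, 0, 0], [0, 0, 0]]], gripper=0.05)

```text
time: 60.85
eef_pos: [582.3, -310.2, 150.0]
orientation: [[0.157, 0.988, -0.0], [0.988, -0.157, 0.001], [0.001, -0.0, -1.0]]
wrist_force: [-0.0, -0.4, -0.1]
width: 49.9
```

Request:
apply_moves(series=[[[0, 0, -0.02], [0, 0, 0]], [[0, 0, -0.06], [0, 0, 0]], [[0, 0, -0.1], [0, 0, 0]], [[0, 0, -0.15], [0, 0, 0]], [[0, 0, -0.2], [0, 0, 0]], [[0, 0, -0.2], [0, 0, 0]], [[0, 0, -0.2], [0, 0, 0]]])

```text
time: 61.55
eef_pos: [582.9, -310.8, 351.9]
orientation: [[0.157, 0.988, 0.003], [0.988, -0.157, -0.001], [-0.001, 0.003, -1.0]]
wrist_force: [-0.4, 0.6, -0.7]
width: 50.0
```

```bash
python3 st.py; python3 - <<'E'
from h import *
np.set_printoptions(precision=1,suppress=True)
T={}
for n in ['wrist','side','scene']:
    c=cam(n);save(c,n+'20.png');T[n]=c;print(n)
    for l,z in [('sign_top',168),('cup',4),('mat',0),('roll0',31.5),('pin_knob',71.5),('jar',0),('oil',0),('brush',0)]:
        for r in optics.landmark_of(n,l)[:2]:
            if r['score']>.4: print(l,round(r['score'],2),np.array(r['uv']),at(c,r['uv'],z))
c=T['wrist']
for th in (-.25,-.2,-.15,-.1,-.05):
    n=np.array([np.cos(th),np.sin(th),0]);t=np.array([-n[1],n[0],0]);o=np.array([581.5,-309,168])
    print(th,[proj(c,o+a*60*t+b*5*n) for a,b in ((-1,-1),(-1,1),(1,1),(1,-1))])
a=c['image'][:,:,::-1]
b=T['side']['image'][100:370,130:490,::-1];
s=T['scene']['image'][120:330,110:390,::-1]
m=np.zeros((600,800,3),np.uint8);m[:300,:400]=cv2.resize(a,(400,300));m[:300,400:]=cv2.resize(b,(400,300));m[300:,:400]=cv2.resize(s,(400,300))
w=a[20:300,150:430];m[300:,450:750]=cv2.resize(w,(300,300));cv2.imwrite('pics/final.png',m)
E
```

```text
61.55 [ 582.92538 -310.75852  351.87481] [-0.59468  0.37182  1.19683  0.00072  1.57001 -0.43747] 50.006578290958075 [-0.4117   0.57556 -0.74077]
[[ 0.15656  0.98766  0.00284]
 [ 0.98767 -0.15656 -0.00104]
 [-0.00059  0.00296 -1.     ]]
wrist
sign_top 0.96 [280.6 187.8] [ 581.4 -311.4  168. ]
cup 0.78 [182.1 197.9] [ 438.7 -339.     4. ]
oil 0.58 [402.5  80.3] [ 750.8 -233.1    0. ]
brush 0.86 [289.9 264.6] [ 570.4 -462.9    0. ]
side
sign_top 0.83 [354.7 261.8] [ 584.7 -309.1  168. ]
sign_top 0.63 [164.8 179.5] [430.6 191.7 168. ]
cup 0.62 [318.4 346. ] [ 438.2 -347.2    4. ]
mat 0.93 [316.8 342.7] [ 442.9 -338.1    0. ]
roll0 0.86 [274.9 200.5] [659.1  22.1  31.5]
roll0 0.69 [294.6 214.7] [662.2 -52.3  31.5]
pin_knob 0.47 [203.7 203. ] [493.3 129.3  71.5]
jar 0.97 [251.2 150.7] [766.7 239.2   0. ]
oil 0.61 [360.4 244. ] [ 734.8 -232.5    0. ]
oil 0.54 [392.9 344.9] [ 565.9 -470.     0. ]
brush 0.73 [292.9 215.1] [675.6 -33.8   0. ]
brush 0.56 [392.  343.1] [ 568.  -465.7    0. ]
scene
sign_top 0.85 [185.9 266.4] [ 590.9 -312.9  168. ]
cup 0.77 [151.8 278.5] [ 446.6 -338.9    4. ]
ma
[... 194 characters left out ...]
.3 233.3] [764.5 247.3   0. ]
jar 0.72 [340.5 175. ] [512.8 348.7   0. ]
oil 0.98 [256.4 324.7] [ 740.9 -229.1    0. ]
oil 0.61 [233.7 233.6] [470.8 -70.5   0. ]
brush 0.62 [139.2 341. ] [ 580.5 -471.4    0. ]
-0.25 [array([269.4, 246.2]), array([279.8, 247.1]), array([292.4, 118.1]), array([280.9, 117. ])]
-0.2 [array([272.5, 246.6]), array([283., 247.]), array([289. , 117.5]), array([277.4, 117. ])]
-0.15 [array([275.6, 246.9]), array([286.1, 246.8]), array([285.5, 117.2]), array([274. , 117.2])]
-0.1 [array([278.8, 247.1]), array([289.2, 246.5]), array([282.1, 117. ]), array([270.5, 117.7])]
-0.05 [array([281.9, 247.1]), array([292.3, 246. ]), array([278.6, 117. ]), array([267.1, 118.2])]
```

View pics/final.png

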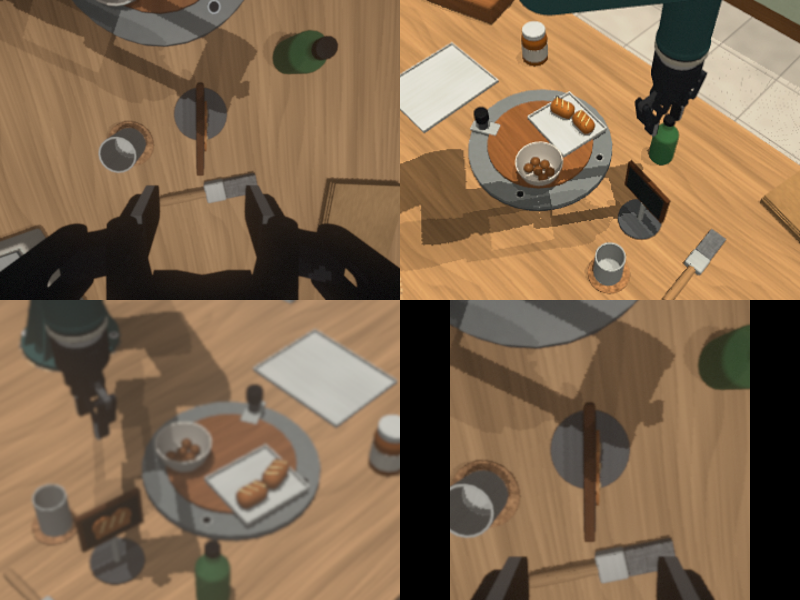

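```bash
python3 - <<'E'
from h import *
np.set_printoptions(precision=1,suppress=True)
c=cam('wrist');g=c['image']
hs=cv2.cvtColor(g,cv2.COLOR_RGB2HSV).astype(int)
print('rim20',at(c,(165.5,216),84)); print('mat right/top edges',at(c,(216,195),4),at(c,(180,169),4))
d=dict(c);s=dict(p=[580.898,-308.36,298.966],R=[[.18913,-.98195,-.00045],[-.98195,-.18913,.00122],[-.00128,.00021,-1]])
T=np.eye(4);T[:3,:3]=s['R'];T[:3,3]=s['p'];d['X']=T@np.array(c['mount'])
print('rim17',at(d,(430.5,172),84));print('mat17 left/top',at(d,(369,160),4),at(d,(406,122),4))
# template: predicted mat outline and cup rim in side view
c=cam('side');v=c['image'];x,y=proj(c,[437.6,-345.3,40]).astype(int)
hs=cv2.cvtColor(v,cv2.COLOR_RGB2HSV)[y-40:y+45,x-40:x+40]
m=(hs[...,1]<70).astype(np.uint8);m=cv2.morphologyEx(m,cv2.MORPH_OPEN,np.ones((3,3)))
n,l,st,ce=cv2.connectedComponentsWithStats(m);
for i in range(1,n):
    if st[i,4]>150: print('grey',st[i]+[x-40,y-40,0,0,0])
for cx,cy in ((437.6,-351.5),(437.6,-345.5),(437.6,-340)):
    P=np.array([proj(c,[cx+31*np.cos(a),cy+31*np.sin(a),z]) for a in np.linspace(0,6.28,40) for z in (4,84)]);print(cx,cy,P.min(0),P.max(0)-P.min(0))
E
```

```text
rim20 [ 438.8 -340.    84. ]
mat right/top edges [ 484.3 -340.7    4. ] [ 443.8 -297.9    4. ]
rim17 [ 439.4 -344.1   84. ]
mat17 left/top [ 481.3 -336.7    4. ] [ 450.3 -387.7    4. ]
grey [327 299  31  16 414]
grey [304 318  29  39 896]
437.6 -351.5 [306.4 320.6] [29.7 39.6]
437.6 -345.5 [304.5 318.9] [29.5 39.6]
437.6 -340 [302.8 317.3] [29.3 39.5]
```

```bash
python3 -c "
from bench import robot;print(robot.job_done())"
```

```text
the job is handed in; nothing more can be done
None
```

The whole job is done in the order asked and was handed in at about 62 s of the 210 s.

**What I did:**
- Two rolls were on the sheet pan. I laid both in the tray.
- I drew the pin, turned the turntable 90° anticlockwise and let the pin drop.
- I poured the nuts into the bowl and stood the empty cup back on its mat.
- I indexed the turntable a second 90°.
- I turned the sign half a turn. I set its angle by touching the end stop at 3.45 and coming back 0.308 rad.

**Last checks:**
- **Nuts and cup:** all the nuts are in the bowl, as far as the pictures show. The cup is empty, upright and about 2 mm from the middle of the mat by my own measurements.
- **Rolls:** both lie flat in the tray on the shop side. One moved about 4 cm inside the tray after I placed it, but it is still well within the lip.
- **Pin:** the knob was let go at the same height as when the pin was fully in the hole. Most views agreed with that, but two (a wrist view after the last index and the final side view) were a pixel or so too uncertain to tell.
- **Sign:** the loaf face looks to the shop. I estimate the angle is within about 0.02 rad of square, counting from the stop. Its mount appears to be turned about -0.16 rad from the robot's axes.
- **Jar, bottle and brush:** these are where they were.

**Readings that disagreed:** the networks' cup and mat positions scattered by up to 1 cm between cameras. For the cup I relied on its rim and outline in the wrist and side views.

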